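# Change over the switch blades in a ratchet filing clamp

### The arm

A 7-joint arm with a two-finger parallel gripper is mounted at the origin on the work surface. World frame = base frame: x ahead of the robot, y to its left, z up, the work surface at z = 0. Lengths are in m, angles in rad, forces in N, time in s.
With the tool pointing down it reaches from about 0.4 to 0.85 m from the base axis. Payload 10.4 kg.
Tool frame: the origin (TCP) lies at the very end of the fingers, on their centre line; the grasp point (between the pads) lies 19 mm behind it; z points along the fingers, x is the direction in which the jaws open and shut, and the axes are right-handed (so a half turn about z gives the same grasp; the last joint's range is limited). The gripper opens to 87 mm and grips with 3 to 60 N. Pads are 19 mm wide; open, the fingers measure 117 mm over their backs; the gripper's body (75 mm by 190 mm) begins 51 mm behind the grasp point.
Start: joints at [-1.224, 0.332, -0.065, 1.46, 0.022, 1.35, -0.088], TCP at [0.226, 0.583, 0.184] pointing down, gripper open.
Joint ranges: [-2.6, 2.6], [-0.5, 2.12], [-1.47, 1.34], [0.16, 2.42], [-1.27, 4.41], [0.06, 2.06], [-2.6, 2.6]. Speed limits (rad/s): [2.22, 2.22, 2.79, 2.79, 3.14, 3.14, 3.14].

### API

Orientations are given as a unit quaternion [x, y, z, w].
In Python, from bench import r gives the robot as it stands. The module is installed in compiled form; this text tells all that it offers.
- The arm moves only by the tool carry_out, never from a script. Its argument "commands" is a list that holds one entry, the list of rows, each a list of 7 numbers: the closure in counts, from 0 (fully open) to 255 (shut), then the shift along the tool's x, y, z in units of 25 mm (1.0 is 25 mm), then the turn, a rotation vector about the tool's x, y, z in units of 5 degrees (1.0 is 5 degrees). A call has 1 to 12 rows; each row is the pose to reach, as a shift and turn from the pose measured when the call began, along the tool's axes at that moment; what a row does not reach only later rows make up. A row lasts 1/8 s, in which the tool goes at most 62.5 mm and 10.7 degrees, less where a joint would pass 70% of its speed; a pose out of reach is approached as far as the arm can. A call with a gripper value outside its range is refused whole. The fingers move at their own pace and stop on an object; "grip_force" is the grip in N (left out, the last holds). Time passes only in rows, so rows that repeat a pose let the fingers close. It gives the time, the measured TCP pose, the force and the opening at its end, in the units of the state.
- r.read_state(): the state, without advancing time (a new reading comes with each control period).
- r.camera(name): name is "scene" or "top" or "wrist"; returns the picture (400x640x3 uint8, blue, green, red); there is no depth.
- r.camera_info(name): a dict with "fx", "fy", "cx", "cy" (pixels), "k1" (the pictures are not rectified: a ray, as slopes to the right and down, at radius r is drawn at 1 + k1 r^2 times it, then the intrinsics apply), "origin" and "rotation" of the camera in the world. Camera axes: x right, y down, z forward; pixel columns grow to the right and rows downward; lengths in m; the calibration is good to about 2 mm. A picture is of the moment at which its call begins: read the wrist's pose just before it. camera_info takes no time and is no camera call; for the wrist camera it gives the pose at the moment of the call.
- r.close_job(): hands the job in, once; it reports no verdict.
The state is a dict: "time": time; "joint_positions": joint angles; "joint_vel": joint speeds; "joint_torque": joint torques, N m; "ee_pos": TCP position; "eef_rot": TCP orientation; "ft_force": force on the tool from outside, world axes, zero at the start; "torque": the same for the moment, N m; "width": finger opening in m.
Only numpy, scipy, OpenCV 4.12 (cv2) and the standard library are available. Lean on these libraries where they do the work, as an engineer would, in place of code of your own. Each camera call takes 0.05 s, during which the arm holds its last target.

### The job

Change over the filing clamp: throw its ratchet pawl up and over clear of the teeth, draw the toothed bar fully back, and take out the finished blade and lay it flat in the cardboard tray. Then lay every tarnished blade from the bench flat on the clamp's bed, one on another, each with its notch over the locating pin, put the pawl back down and push the bar in until the blades are tight and square between jaw and pin and the pawl has dropped into its tooth. Leave the other parts on the bench where they are.

Things in the scene. Friction and masses are not known exactly. Their poses are not given: they have to be found in the camera images.
- clamp: Filing clamp fixed to the bench. Origin on the bench, on its centre line; own +x runs level along the bar from handle to pin, +z up. Grey base 8 mm high, x -40..225, y +-36 mm. Bed rail 22 mm wide (narrower than a blade: fingers pass beside it), x 33..220, top at z 25. Ratchet housing 28 mm wide, x -25..15, up to z 74.
- clamp_pin (a point): Foot of the single upright locating pin, on the top of the bed rail (x 195, y 0, z 25 mm in the clamp's frame). The pin is steel, 7 mm across, 42 mm tall with a domed tip above that (top at z 70.5).
- bar (a joint): Slide of toothed bar and jaw (block 40 mm wide, z 27..63). 0 = home: jaw face at clamp x 105.5 mm, where a blade's plain end is when its notch is home on the pin; grows to 0.062 m as the bar is withdrawn (towards clamp -x). 3 N friction, stays where left. The saw teeth (8 mm pitch) click past the lowered pawl when pushed towards the pin, but lock against withdrawing.
- bar_handle (a point): Grip point on the bar's handle, an upright black round post 18 mm across, z 31..92 mm; the point is on its axis at z 75. At x -85 mm, y 0 in the clamp's frame when joint bar is 0; it moves with the bar.
- pawl (a joint): Hinge of the ratchet pawl: 0 = down, tip in the teeth; 1.92 rad = thrown right over. Level axis (parallel to clamp y) at x -12, z 67.6 mm in the clamp's frame. Held by its weight only (80 g): let go below 1.2 rad it falls down, above 1.7 it falls over to 1.92 and stays clear (between, it may hang). Crossing a tooth lifts it about 0.14 rad.
- pawl_knob (a point): Centre of the pawl's black cross knob, a cylinder 12 mm across, 26 mm long, axis parallel to clamp y, to be taken by its two ends from above. 50 mm from the hinge axis: pawl down, at x 35, z 84.6 mm in the clamp's frame; it swings up and over towards -x as the pawl is lifted (at 1.92 rad x -44, z 106).
- finished: The finished switch blade that lies in the clamp at the start: flat copper plate 100 x 36 x 8 mm, about 0.23 kg, with an open notch 12 mm wide and 14 mm deep in the middle of one short end. Origin: middle of the underside of the 100 x 36 mm outline; own +x points to the notched end, z through its thickness.
- finished_notch (a point): The finished blade's notch: the point where the pin's axis is when the notch is home on the pin, 39.5 mm from the origin along its +x, at mid thickness.
- tray: Shallow open cardboard tray for finished blades, fixed on the bench: outside 150 x 130 x 26 mm, walls and floor 4 mm. Origin at the centre of its underside, own x along the 150 mm side, z up.
- socket: Bystander: a loose round black valve socket with a steel flange, 52 mm long, 18 mm high; origin at the centre of its underside.
- shield: Bystander: a loose aluminium valve shield, 25 mm across and 55 mm tall, standing; origin at the centre of its foot.
- plug: Bystander: a loose black multi-pin plug, 56 x 26 x 34 mm; origin at the centre of its underside.
- blade1: A tarnished switch blade, the same in shape, size and weight as the finished one, lying flat on the bench at the start (two to four of these four are there). Origin and axes as on the finished blade.
- blade1_notch (a point): That blade's notch: the point where the pin's axis is when the notch is home on the pin, 39.5 mm from the origin along its +x, at mid thickness.
- blade2: A tarnished switch blade, the same in shape, size and weight as the finished one, lying flat on the bench at the start (two to four of these four are there). Origin and axes as on the finished blade.
- blade2_notch (a point): That blade's notch: the point where the pin's axis is when the notch is home on the pin, 39.5 mm from the origin along its +x, at mid thickness.
- blade3: A tarnished switch blade, the same in shape, size and weight as the finished one, lying flat on the bench at the start (two to four of these four are there). Origin and axes as on the finished blade.
- blade3_notch (a point): That blade's notch: the point where the pin's axis is when the notch is home on the pin, 39.5 mm from the origin along its +x, at mid thickness.
- blade4: A tarnished switch blade, the same in shape, size and weight as the finished one, lying flat on the bench at the start (two to four of these four are there). Origin and axes as on the finished blade.
- blade4_notch (a point): That blade's notch: the point where the pin's axis is when the notch is home on the pin, 39.5 mm from the origin along its +x, at mid thickness.

How it is judged:
By the outcome, as a careful person would: the job done as asked, in the order asked, and still so for the second after the job is handed in, with the robot touching nothing.
Of blade1, blade2, blade3, blade4 only 2 to 4 are there at a start; the rules pass over those that are not, and their reading is None.
At some moment in a run one of blade1, blade2, blade3, blade4 may be knocked a few centimetres aside while the robot is not near it.
Once in a run the grip may slacken for a moment while it holds something.
It also fails if it takes over 210 s, if anything falls off the work surface, if the arm or the gripper's body presses on something with over 40 N, if the wrist force passes 120 N, or if a joint passes its speed limit or range.

## Working session

There is one attempt and no reset: what is moved stays moved. The work goes in short steps, Python scripts to look and compute and a tool call to move; the robot and the scene stay as the last step left them, time stands still between calls to the robot, and variables do not carry over. Pictures are saved under pics/ and viewed, and the job is handed in when it is done.

Besides the shell and the picture viewer there is one more tool, called after "Emit:" by a JSON object that holds its "fn" and its "kwargs". carry_out: Moves the arm, as the interface text tells. Its arguments: {"type":"object","properties":{"commands":{"type":"array"},"grip_force":{"type":"number"}},"required":["commands"]}

```bash
mkdir -p pics; ls; cat > h.py <<'E'
import numpy as np, cv2
from bench import r
from scipy.spatial.transform import Rotation as R
def snap(n,f):
    ci=r.camera_info(n); im=r.camera(n); cv2.imwrite('pics/'+f,im); return im,ci
def ray(ci,u,v):
    x=(u-ci['cx'])/ci['fx']; y=(v-ci['cy'])/ci['fy']
    rd=np.hypot(x,y); q=rd
    for _ in range(30): q=rd/(1+ci['k1']*q*q)
    s=q/rd if rd>1e-9 else 1
    d=np.array(ci['rotation']).reshape(3,3)@np.array([x*s,y*s,1.])
    return np.array(ci['origin']),d
def onz(ci,u,v,z):
    o,d=ray(ci,u,v); return o+d*(z-o[2])/d[2]
def proj(ci,p):
    c=np.array(ci['rotation']).reshape(3,3).T@(np.array(p)-np.array(ci['origin']))
    x,y=c[:2]/c[2]; k=1+ci['k1']*(x*x+y*y)
    return np.array([ci['fx']*x*k+ci['cx'],ci['fy']*y*k+ci['cy']])
E
python3 - <<'E'
from h import *
s=r.read_state();print({k:np.round(v,3) for k,v in s.items()})
for n in('scene','top','wrist'):
    im,ci=snap(n,n+'0.png');print(n,ci)
E
```

```text
pics
{'time': np.float64(0.0), 'joint_positions': array([-1.224,  0.333, -0.065,  1.461,  0.022,  1.35 , -0.089]), 'joint_vel': array([-0.001,  0.001,  0.   , -0.001, -0.   ,  0.   , -0.001]), 'joint_torque': array([-0.0000e+00, -6.2326e+01,  2.5000e-02, -3.8990e+01, -6.1000e-02,
        4.0000e-02,  0.0000e+00]), 'ee_pos': array([0.226, 0.582, 0.183]), 'eef_rot': array([ 0.825,  0.565, -0.001,  0.   ]), 'ft_force': array([-1.181, -0.228, -1.344]), 'torque': array([ 0.038, -0.062, -0.   ]), 'width': np.float64(0.088)}
scene {'fx': 401.7899089085858, 'fy': 401.7899089085858, 'cx': 322.060852122324, 'cy': 203.3445441921272, 'k1': -0.08681776792865084, 'origin': array([1.47126914, 0.23262306, 0.72852417]), 'rotation': array([ 0.53856019,  0.70571382, -0.36708477, -0.27779435])}
top {'fx': 501.8104400429725, 'fy': 501.8104400429725, 'cx': 320.98010748222526, 'cy': 194.1909780604405, 'k1': 0.017278669781492423, 'origin': array([0.40857591, 0.00391912, 1.3232463 ]), 'rotation': array([-0.69534675,  0.71448003, -0.05534417,  0.0542975 ])}
wrist {'fx': 308.16225396357294, 'fy': 308.16225396357294, 'cx': 318.8920468346216, 'cy': 201.4325353304432, 'k1': 0.014869666512344119, 'origin': array([0.15081341, 0.61204439, 0.38443977]), 'rotation': array([0.81584344, 0.55947698, 0.08223534, 0.12092287])}
```

```bash
sed -i "s/np.array(ci\['rotation'\]).reshape(3,3)/R.from_quat(ci['rotation']).as_matrix()/" h.py; cat h.py | grep from_quat
```

```text
d=R.from_quat(ci['rotation']).as_matrix()@np.array([x*s,y*s,1.])
    c=R.from_quat(ci['rotation']).as_matrix().T@(np.array(p)-np.array(ci['origin']))
```

View pics/top0.png

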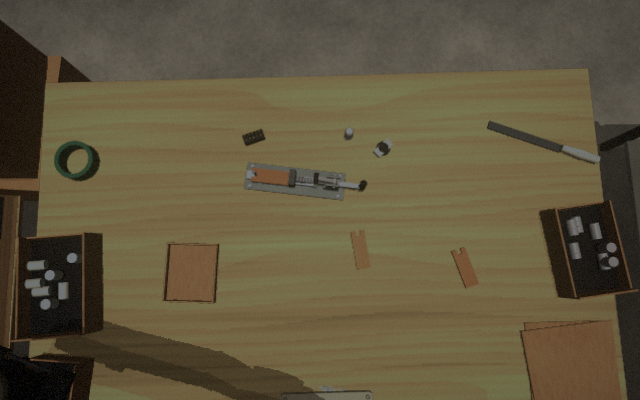

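View pics/scene0.png

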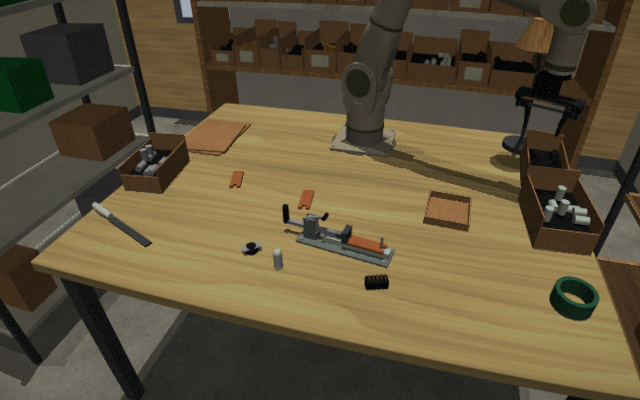

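View pics/wrist0.png

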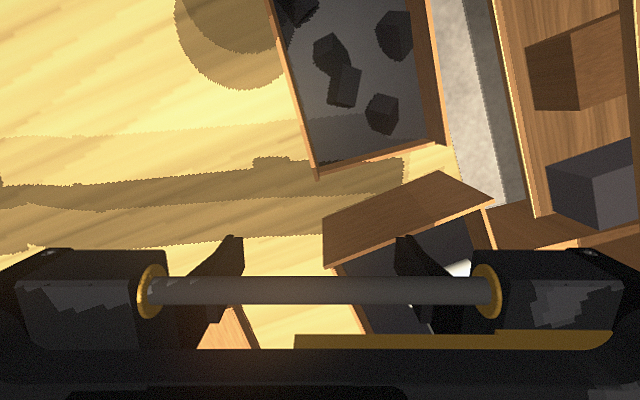

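```bash
python3 - <<'E'
import cv2
im=cv2.imread('pics/top0.png')
cv2.imwrite('pics/z1.png',cv2.resize(im[110:215,225:395],None,fx=4.7,fy=4.7,interpolation=cv2.INTER_CUBIC))
a=cv2.resize(im[215:310,335:495],None,fx=5,fy=5,interpolation=cv2.INTER_CUBIC)
cv2.imwrite('pics/z2.png',a)
E
```

```text
(no output)
```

View pics/z1.png

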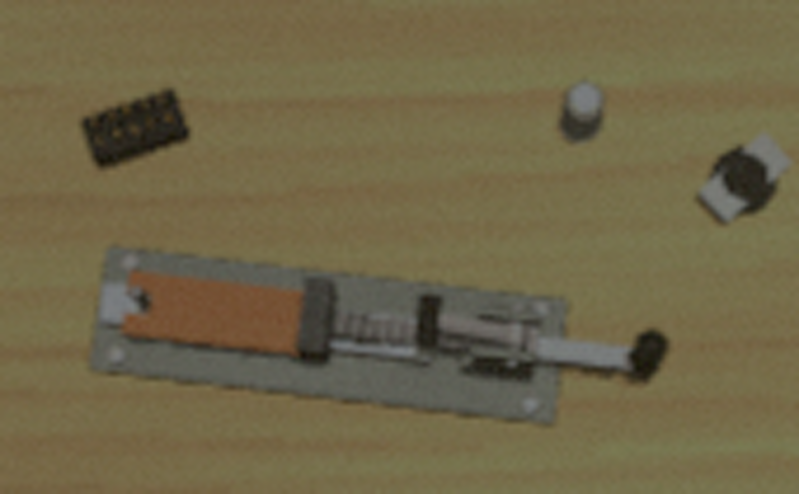

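View pics/z2.png

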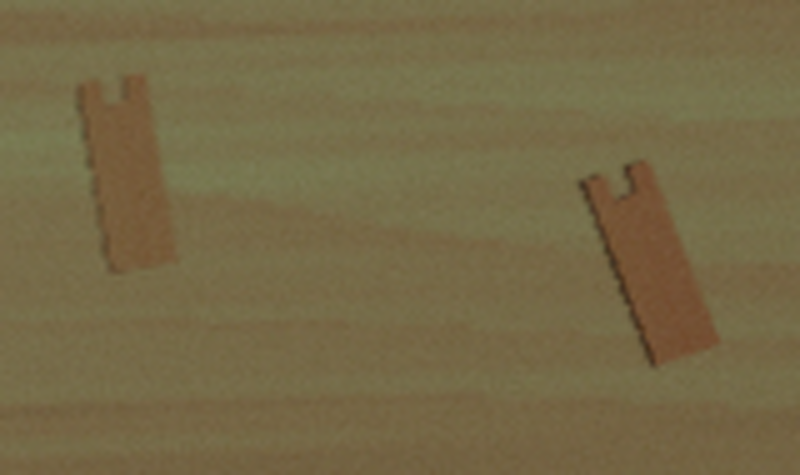

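```bash
python3 - <<'E'
from h import *
ci=r.camera_info('top')
def z1(x,y): return (x+.5)/4.7-.5+225,(y+.5)/4.7-.5+110
def z2(x,y): return (x+.5)/5-.5+335,(y+.5)/5-.5+215
# base corners: clamp(225,+36?)...
C=[onz(ci,*z1(*p),.008) for p in [(108,247),(92,369),(553,422),(566,299)]]
for p in C: print(np.round(p,4))
C=np.array(C); xd=(C[0]+C[1]-C[2]-C[3])/2; print(np.linalg.norm(xd),np.linalg.norm(C[0]-C[1]),np.linalg.norm(C[2]-C[3]))
xd/=np.linalg.norm(xd); print('ang',np.degrees(np.arctan2(xd[1],xd[0])))
m=C.mean(0); o=m-xd*.0925; print('origin',o)
for nm,ps in dict(b1=[(80,86),(146,74),(178,262),(112,272)],b2=[(583,180),(644,160),(720,344),(655,367)]).items():
    B=np.array([onz(ci,*z2(*p),.008) for p in ps]); x=(B[0]+B[1]-B[2]-B[3])/2
    print(nm,B.mean(0),np.degrees(np.arctan2(x[1],x[0])),np.linalg.norm(x),np.linalg.norm(B[0]-B[1]),np.linalg.norm(B[2]-B[3]))
F=np.array([onz(ci,*z1(*p),.033) for p in [(130,270),(122,337)]]);print('fin notched end',F)
for p in [(167,243),(218,243),(164,301),(216,301)]: print('tray',onz(ci,*p,.026))
for p in [(253,137),(349,132),(383,148)]: print(onz(ci,*p,.02))
E
```

```text
[0.7065 0.1933 0.008 ]
[0.6362 0.2027 0.008 ]
[ 0.5989 -0.0568  0.008 ]
[ 0.6692 -0.0666  0.008 ]
0.26238197938983426 0.07090445469449912 0.07104686283176749
ang 81.82585859589021
origin [ 0.63954241 -0.02339382  0.008     ]
b1 [ 0.46645369 -0.09959863  0.008     ] 7.512998568947588 0.09820987093695767 0.035248980516588924 0.03465444752135705
b2 [ 0.41339348 -0.36750738  0.008     ] 18.083155699911362 0.10079790465795993 0.033774256488044885 0.035872432796937276
fin notched end [[0.68736665 0.17753375 0.033     ]
 [0.64946797 0.18220859 0.033     ]]
tray [0.49520157 0.39876631 0.026     ]
tray [0.4915356  0.26779428 0.026     ]
tray [0.3492364  0.40312412 0.026     ]
tray [0.34544288 0.2720106  0.026     ]
[0.77219644 0.17680232 0.02      ]
[ 0.77902962 -0.08042151  0.02      ]
[ 0.73254433 -0.16944167  0.02      ]
```

```bash
cat >> h.py <<'E'
import json,os
def clampT():
    return json.load(open('clamp.json')) # ox,oy,ang deg
def cw(x,y,z):  # clamp mm -> world m
    ox,oy,a=clampT(); a=np.radians(a); x/=1e3;y/=1e3
    return np.array([ox+x*np.cos(a)-y*np.sin(a), oy+x*np.sin(a)+y*np.cos(a), z/1e3])
def wc(p):
    ox,oy,a=clampT(); a=np.radians(a); d=np.array(p[:2])-[ox,oy]
    return np.array([d[0]*np.cos(a)+d[1]*np.sin(a), -d[0]*np.sin(a)+d[1]*np.cos(a), p[2]])*1e3
def goal(pos,xang=None,tilt=None):
    """row shift to reach TCP pos with tool down and tool x at world angle xang deg"""
    s=r.read_state(); Rt=R.from_quat(s['eef_rot'])
    if xang is None: xang=clampT()[2]-90
    a=np.radians(xang); x=np.array([np.cos(a),np.sin(a),0]); z=np.array([0,0,-1.]); y=np.cross(z,x)
    Rg=R.from_matrix(np.column_stack([x,y,z]))
    sh=Rt.inv().apply(np.array(pos)-s['ee_pos'])/.025
    rv=np.degrees((Rt.inv()*Rg).as_rotvec())/5
    print('shift',np.round(sh,2),'turn',np.round(rv,2),'dist',round(float(np.linalg.norm(sh)*25)),'mm; t',round(float(s['time']),2))
def st():
    s=r.read_state(); Rt=R.from_quat(s['eef_rot']).as_matrix()
    print('t',round(float(s['time']),2),'tcp clamp',np.round(wc(s['ee_pos']),1),'world',np.round(s['ee_pos'],4),'xang',round(np.degrees(np.arctan2(Rt[1,0],Rt[0,0])),2),'zax',np.round(Rt[:,2],3),'w',round(float(s['width']),4),'F',np.round(s['ft_force'],1),'j',np.round(s['joint_positions'],2))
    return s
E
echo '[0.6395,-0.0234,81.8]'>clamp.json
python3 - <<'E'
from h import *
goal(cw(70,0,230))
E
```

```text
shift [-13.89  23.56  -1.84] turn [1.00e-02 1.00e-02 1.54e+01] dist 685 mm; t 0.15
```

Emit:
{"fn": "carry_out", "kwargs": {"commands": [[[0,-13.9,23.6,-1.8,0,0,15.4],[0,-13.9,23.6,-1.8,0,0,15.4],[0,-13.9,23.6,-1.8,0,0,15.4],[0,-13.9,23.6,-1.8,0,0,15.4],[0,-13.9,23.6,-1.8,0,0,15.4],[0,-13.9,23.6,-1.8,0,0,15.4],[0,-13.9,23.6,-1.8,0,0,15.4],[0,-13.9,23.6,-1.8,0,0,15.4],[0,-13.9,23.6,-1.8,0,0,15.4],[0,-13.9,23.6,-1.8,0,0,15.4],[0,-13.9,23.6,-1.8,0,0,15.4],[0,-13.9,23.6,-1.8,0,0,15.4]]]}}

```text
time: 1.65
ee_pos: [0.6517, 0.039, 0.2283]
eef_rot: [0.997, -0.075, -0.0, 0.002]
ft_force: [-0.1, 0.0, 0.0]
width: 0.0866
```

Emit:
{"fn": "carry_out", "kwargs": {"commands": [[[0,0,0,0,0,0,0],[0,0,0,0,0,0,0]]]}}

```text
time: 1.9
ee_pos: [0.6513, 0.04, 0.2282]
eef_rot: [0.997, -0.075, -0.0, 0.002]
ft_force: [0.6, -0.5, -0.3]
width: 0.0871
```

```bash
python3 - <<'E'
from h import *
st(); snap('wrist','w1.png'); goal(cw(70,0,230))
E
```

```text
t 1.9 tcp clamp [ 64.5  -2.6 228.2] world [0.6513 0.04   0.2282] xang -8.56 zax [-0.001 -0.004 -1.   ] w 0.0871 F [ 0.6 -0.5 -0.3] j [-0.49  0.4   0.49  1.33 -0.18  1.45 -0.16]
shift [-0.1  -0.21 -0.07] turn [ 0.04  0.   -0.07] dist 6 mm; t 1.95
```

View pics/w1.png

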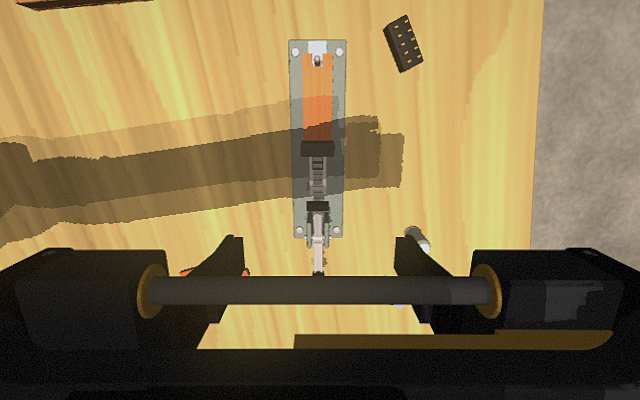

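```bash
python3 - <<'E'
import cv2
im=cv2.imread('pics/w1.png')
cv2.imwrite('pics/z3.png',cv2.resize(im[30:160,270:370],None,fx=4.6,fy=4.6,interpolation=cv2.INTER_CUBIC))
cv2.imwrite('pics/z4.png',cv2.resize(im[150:280,270:370],None,fx=4.6,fy=4.6,interpolation=cv2.INTER_CUBIC))
E
```

```text
(no output)
```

View pics/z3.png

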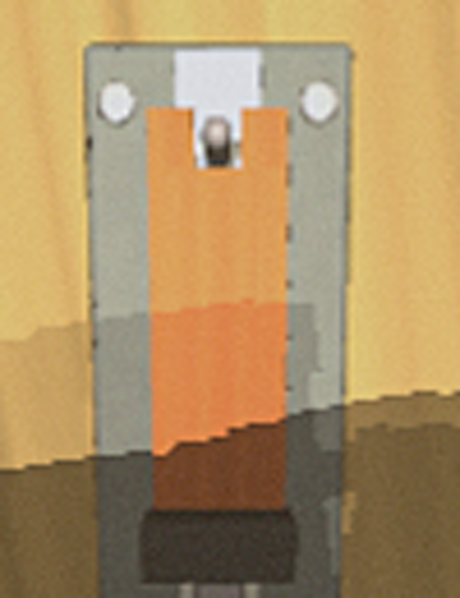

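View pics/z4.png

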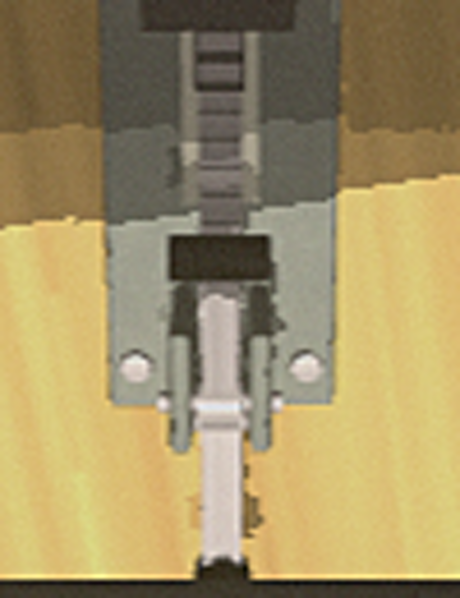

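```bash
cat > fitc.py <<'E'
from h import *
ci=r.camera_info('wrist'); tc=r.camera_info('top')
def z3(x,y): return (x+.5)/4.6-.5+270,(y+.5)/4.6-.5+30
def z4(x,y): return (x+.5)/4.6-.5+270,(y+.5)/4.6-.5+150
pts=[(z3(87,45),.008,(225,36)),(z3(351,45),.008,(225,-36)),(z4(110,403),.008,(-40,36)),(z4(333,403),.008,(-40,-36)),
 (z3(147,108),.033,(205.5,18)),(z3(289,108),.033,(205.5,-18)),(z3(142,511),.063,(105.5,20)),(z3(295,511),.063,(105.5,-20)),
 (z4(168,257),.0846,(35,13)),(z4(271,257),.0846,(35,-13))]
W=np.array([onz(ci,*p,z)[:2] for p,z,_ in pts]); M=np.array([q for *_,q in pts])/1e3
def fit(W,M):
    wc_,mc=W.mean(0),M.mean(0); a=W-wc_;b=M-mc
    th=np.arctan2((b[:,0]*a[:,1]-b[:,1]*a[:,0]).sum(),(a*b).sum())
    Rm=np.array([[np.cos(th),-np.sin(th)],[np.sin(th),np.cos(th)]]); t=wc_-Rm@mc
    return t,np.degrees(th),(W-M@Rm.T-t)*1e3
t,th,res=fit(W,M); print('all',t,th);print(np.round(res,1))
t,th,res=fit(W[:4],M[:4]); print('base',t,th);print(np.round(res,1))
E
python3 fitc.py
```

```text
all [ 0.63928071 -0.02260778] 81.61824240094562
[[ 0.8 -1.3]
 [-0.9 -1.1]
 [ 0.3  0.7]
 [ 0.   0.6]
 [-0.2 -0.6]
 [-0.2 -0.7]
 [ 0.7  1.7]
 [-0.4  1.8]
 [-0.2 -0.4]
 [ 0.1 -0.5]]
base [ 0.63930456 -0.02289657] 81.60322222636007
[[ 0.7 -1. ]
 [-1.  -0.8]
 [ 0.3  0.9]
 [ 0.   0.9]]
```

```bash
echo '[0.6393,-0.0228,81.65]'>clamp.json
python3 - <<'E'
from h import *
goal(cw(35,0,110)); goal(cw(35,0,71))
E
```

```text
shift [-0.1   1.15  4.74] turn [ 0.04  0.   -0.04] dist 122 mm; t 1.95
shift [-0.1   1.14  6.3 ] turn [ 0.04  0.   -0.04] dist 160 mm; t 1.95
```

Emit:
{"fn": "carry_out", "kwargs": {"commands": [[[0,-0.1,1.15,3,0.04,0,-0.04],[0,-0.1,1.15,4.7,0.04,0,-0.04],[0,-0.1,1.15,4.7,0.04,0,-0.04],[0,-0.1,1.15,4.7,0.04,0,-0.04],[0,-0.1,1.15,4.7,0.04,0,-0.04]]]}}

```text
time: 2.58
ee_pos: [0.6462, 0.0127, 0.114]
eef_rot: [0.997, -0.072, 0.002, -0.0]
ft_force: [0.6, -0.2, 0.4]
width: 0.087
```

```bash
python3 - <<'E'
from h import *
st(); goal(cw(35,0,71)); snap('wrist','w2.png')
E
```

```text
t 2.58 tcp clamp [ 36.1  -1.7 114. ] world [0.6462 0.0127 0.114 ] xang -8.27 zax [ 0.004  0.    -1.   ] w 0.087 F [ 0.6 -0.2  0.4] j [-0.45  0.44  0.48  1.52 -0.21  1.23 -0.08]
shift [-0.07  0.05  1.72] turn [-0.01 -0.04  0.02] dist 43 mm; t 2.58
```

View pics/w2.png

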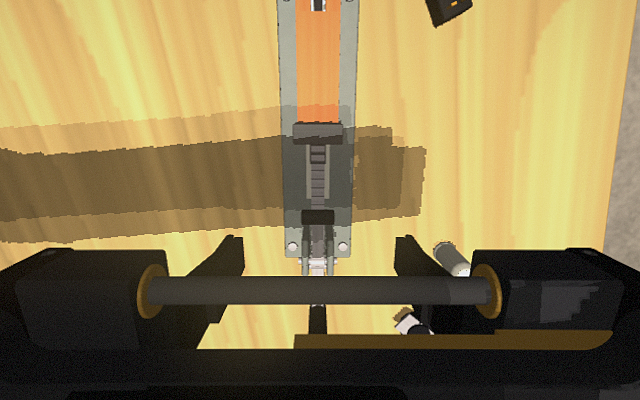

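Emit:
{"fn": "carry_out", "kwargs": {"commands": [[[0,-0.05,0.05,1.7,0,0,0],[0,-0.05,0.05,1.72,0,0,0],[120,-0.05,0.05,1.72,0,0,0],[255,-0.05,0.05,1.72,0,0,0],[255,-0.05,0.05,1.72,0,0,0],[255,-0.05,0.05,1.72,0,0,0],[255,-0.05,0.05,1.72,0,0,0],[255,-0.05,0.05,1.72,0,0,0]]], "grip_force": 15}}

```text
time: 3.62
ee_pos: [0.6447, 0.0115, 0.0705]
eef_rot: [0.997, -0.072, 0.002, -0.0]
ft_force: [-0.6, 0.5, 0.3]
width: 0.0348
```

```bash
python3 - <<'E'
from h import *
s=st(); c=wc(s['ee_pos']); print()
# arc: keep offset tcp-knob measured
k0=np.array([35,84.6]); Rt=R.from_quat(s['eef_rot'])
for d in range(10,121,10):
    a=np.radians(19.9+d); x=-12+50*np.cos(a); z=67.6+50*np.sin(a)
    v=cw(c[0]+x-35,c[1],c[2]+z-84.6)-s['ee_pos']
    print(d,np.round(Rt.inv().apply(v)/.025,2))
E
```

```text
t 3.62 tcp clamp [34.7 -0.3 70.5] world [0.6447 0.0115 0.0705] xang -8.28 zax [ 0.003  0.    -1.   ] w 0.0348 F [-0.6  0.5  0.3] j [-0.44  0.48  0.47  1.57 -0.23  1.15 -0.07]

10 [ 0.    0.15 -0.32]
20 [ 0.    0.35 -0.6 ]
30 [ 0.    0.59 -0.85]
40 [ 0.    0.88 -1.05]
50 [ 0.    1.19 -1.2 ]
60 [ 0.    1.53 -1.29]
70 [ 0.    1.88 -1.32]
80 [ 0.    2.22 -1.29]
90 [ 0.    2.56 -1.2 ]
100 [ 0.    2.88 -1.06]
110 [-0.    3.16 -0.86]
120 [-0.    3.41 -0.61]
```

Emit:
{"fn": "carry_out", "kwargs": {"commands": [[[255,0,0,0,0,0,0],[255,0,0,0,0,0,0],[255,0,0,0,0,0,0],[255,0,0,0,0,0,0]]]}}

```text
time: 4.12
ee_pos: [0.6447, 0.0114, 0.0705]
eef_rot: [0.997, -0.072, 0.002, -0.0]
ft_force: [-0.4, -1.0, 0.8]
width: 0.0016
```

```bash
python3 - <<'E'
from h import *
st(); snap('wrist','w3.png'); im,_=snap('scene','s3.png')
cv2.imwrite('pics/s3z.png',cv2.resize(im[150:290,260:420],None,fx=5,fy=4,interpolation=cv2.INTER_CUBIC))
E
```

```text
t 4.12 tcp clamp [34.6 -0.4 70.5] world [0.6447 0.0114 0.0705] xang -8.28 zax [ 0.003  0.    -1.   ] w 0.0016 F [-0.4 -1.   0.8] j [-0.44  0.48  0.47  1.57 -0.23  1.15 -0.07]
```

View pics/w3.png

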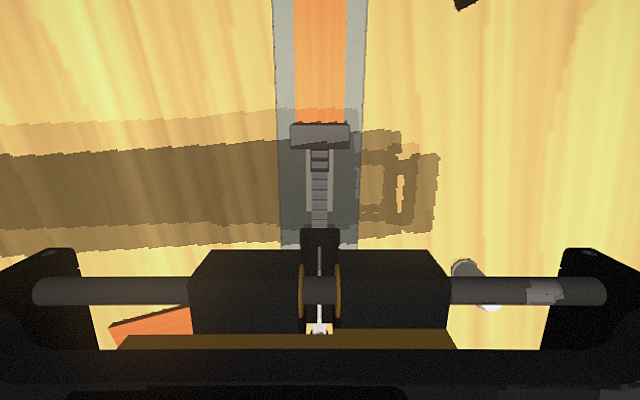

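View pics/s3z.png

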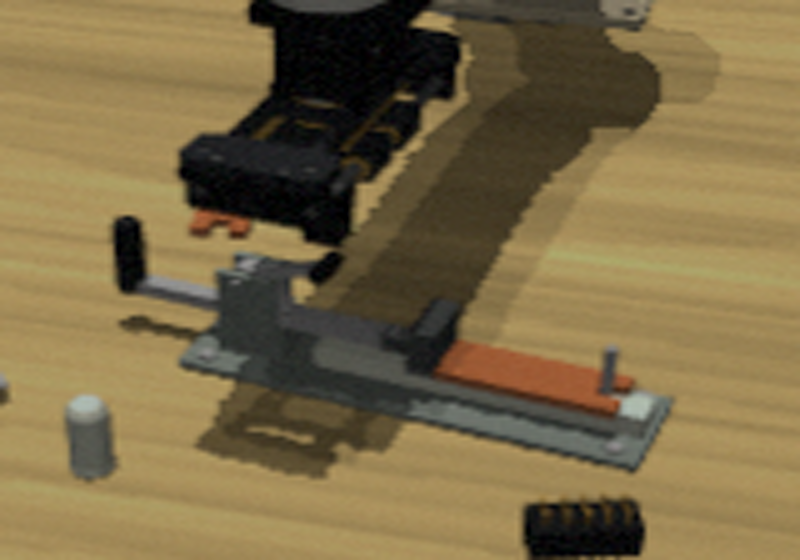

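```bash
python3 - <<'E'
from h import *
s=st()
for n in('scene','wrist','top'):
    ci=r.camera_info(n)
    for nm,p in dict(tcp=s['ee_pos'],knob=cw(35,0,84.6),hinge=cw(-12,0,67.6),pin=cw(195,0,70.5),handle=cw(-85,0,92)).items():
        q=proj(ci,p); print(n,nm,np.round(q,1), np.round([(q[0]-260)*5,(q[1]-150)*4]) if n=='scene' else '')
im,_=snap('top','t3.png')
cv2.imwrite('pics/t3z.png',cv2.resize(im[110:215,225:395],None,fx=4.7,fy=4.7,interpolation=cv2.INTER_CUBIC))
E
```

```text
t 4.22 tcp clamp [34.7 -0.3 70.5] world [0.6447 0.0114 0.0705] xang -8.29 zax [ 0.003  0.    -1.   ] w 0.0005 F [ 0.1 -0.7 -0.9] j [-0.44  0.48  0.47  1.57 -0.23  1.15 -0.07]
scene tcp [325.2 220. ] [326. 280.]
scene knob [325.4 215.8] [327. 263.]
scene hinge [309.6 216.6] [248. 267.]
scene pin [382.8 235.2] [614. 341.]
scene handle [285.4 203.2] [127. 213.]
wrist tcp [320.1 228.1] 
wrist knob [319.7 235.6] 
wrist hinge [319.4 284.6] 
wrist pin [320.4 -46.5] 
wrist handle [319.3 389.7] 
top tcp [315.8 178.7] 
top knob [315.6 177.8] 
top hinge [334.  181.2] 
top pin [253.2 171.5] 
top handle [363.4 182.8]
```

View pics/t3z.png

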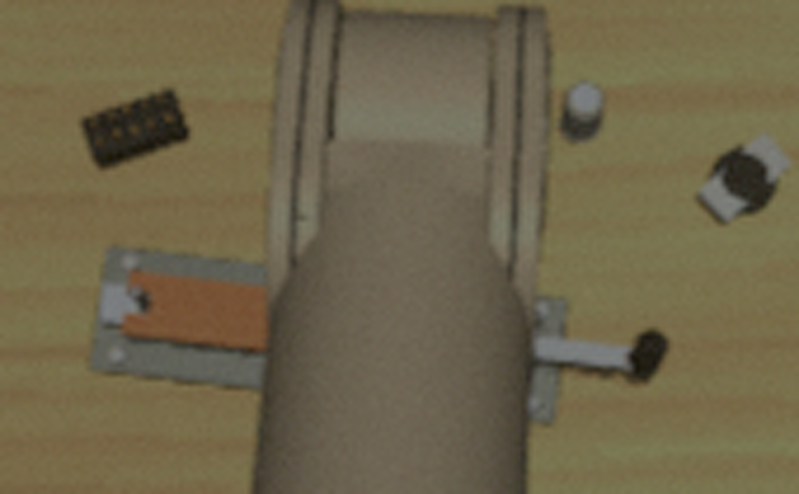

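```bash
python3 - <<'E'
from h import *
s=r.read_state(); Rt=R.from_quat(s['eef_rot'])
for n,f,box in(('scene','s3.png',(150,270,120,110)),('wrist','w3.png',(180,330,220,420))):
    ci=r.camera_info(n); im=cv2.imread('pics/'+f)
    if n=='scene': x0,y0,k=285,170,8; im=im[170:240,285:375]
    else: x0,y0,k=220,190,4; im=im[190:330,220:420]
    im=cv2.resize(im,None,fx=k,fy=k,interpolation=cv2.INTER_CUBIC)
    im=np.clip(im.astype(float)*2,0,255).astype(np.uint8)
    for p,c in [((0,0,0),(0,0,255)),((0,0,-.019),(0,255,0)),((0,-.0095,0),(255,0,255)),((0,.0095,0),(255,255,0)),((0,0,-.07),(0,255,255))]:
        q=proj(ci,s['ee_pos']+Rt.apply(p)); print(n,p,q); cv2.circle(im,(int((q[0]-x0+.5)*k),int((q[1]-y0+.5)*k)),4,c,-1)
    cv2.imwrite(f'pics/ov_{n}.png',im)
E
```

```text
scene (0, 0, 0) [325.2219389 220.0332689]
scene (0, 0, -0.019) [325.23485284 214.34758025]
scene (0, -0.0095, 0) [328.48109288 220.89179262]
scene (0, 0.0095, 0) [321.98149767 219.17948228]
scene (0, 0, -0.07) [325.27027851 198.49170762]
wrist (0, 0, 0) [320.0538353  228.02723572]
wrist (0, 0, -0.019) [320.17518567 239.05750923]
wrist (0, -0.0095, 0) [320.08307632 215.19178373]
wrist (0, 0.0095, 0) [320.02538139 240.54381463]
wrist (0, 0, -0.07) [320.64886123 282.08411656]
```

View pics/ov_scene.png

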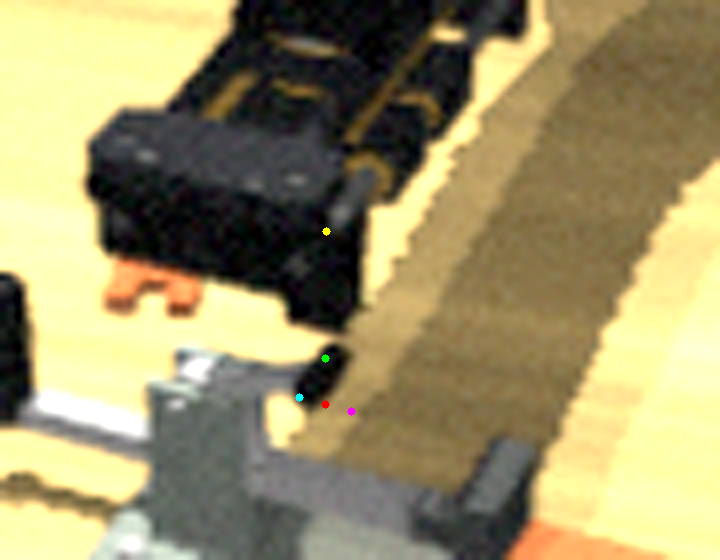

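View pics/ov_wrist.png

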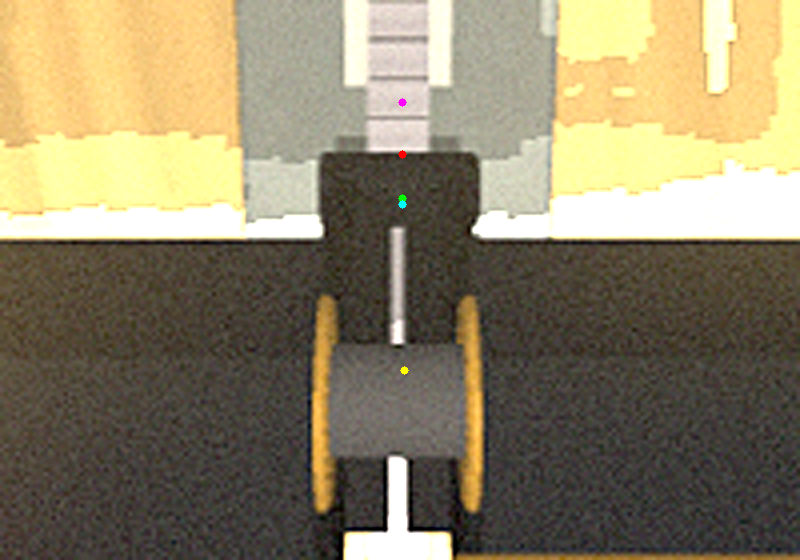

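Emit:
{"fn": "carry_out", "kwargs": {"commands": [[[0,0,0,-0.3,0,0,0],[0,0,0,-0.3,0,0,0],[0,0,0,-0.3,0,0,0],[0,0,0,-0.3,0,0,0],[0,0,0,-0.3,0,0,0],[0,0,0,0,0,0,0],[0,0,0,0.5,0,0,0],[0,0,0,1.0,0,0,0],[0,0,0,1.0,0,0,0],[0,0,0,1.0,0,0,0]]]}}

```text
time: 5.52
ee_pos: [0.6449, 0.0114, 0.0456]
eef_rot: [0.997, -0.072, 0.002, -0.0]
ft_force: [0.5, -0.3, 0.8]
width: 0.0856
```

```bash
cat > ov.py <<'E'
from h import *
import sys
s=st(); Rt=R.from_quat(s['eef_rot']); tag=sys.argv[1]
for n,(x0,y0,w,h,k) in dict(scene=(285,165,95,70,8),wrist=(220,190,200,140,4)).items():
    im,ci=snap(n,f'{n}_{tag}.png')
    im=im[y0:y0+h,x0:x0+w]
    im=cv2.resize(im,None,fx=k,fy=k,interpolation=cv2.INTER_CUBIC)
    im=np.clip(im.astype(float)*2,0,255).astype(np.uint8)
    for p,c in [((0,0,0),(0,0,255)),((0,0,-.019),(0,255,0)),((0.0435,0,0),(255,0,255)),((-.0435,0,0),(255,255,0)),((0,0,-.07),(0,255,255))]:
        q=proj(ci,s['ee_pos']+Rt.apply(p)); cv2.circle(im,(int((q[0]-x0+.5)*k),int((q[1]-y0+.5)*k)),4,c,-1)
    cv2.imwrite(f'pics/ov_{n}_{tag}.png',im)
E
python3 ov.py a
```

```text
t 5.53 tcp clamp [34.6 -0.6 45.6] world [0.6449 0.0114 0.0456] xang -8.29 zax [ 0.003  0.    -1.   ] w 0.0856 F [ 0.5 -0.3  0.8] j [-0.43  0.51  0.46  1.59 -0.24  1.1  -0.06]
```

View pics/ov_scene_a.png

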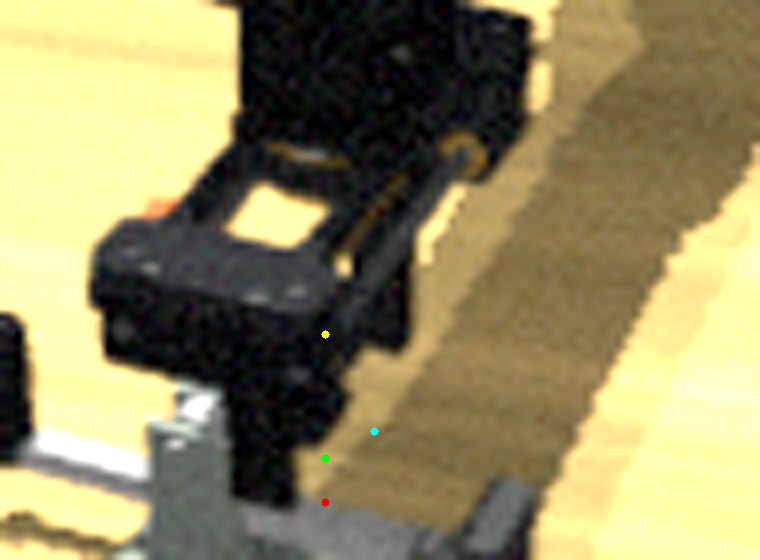

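View pics/ov_wrist_a.png

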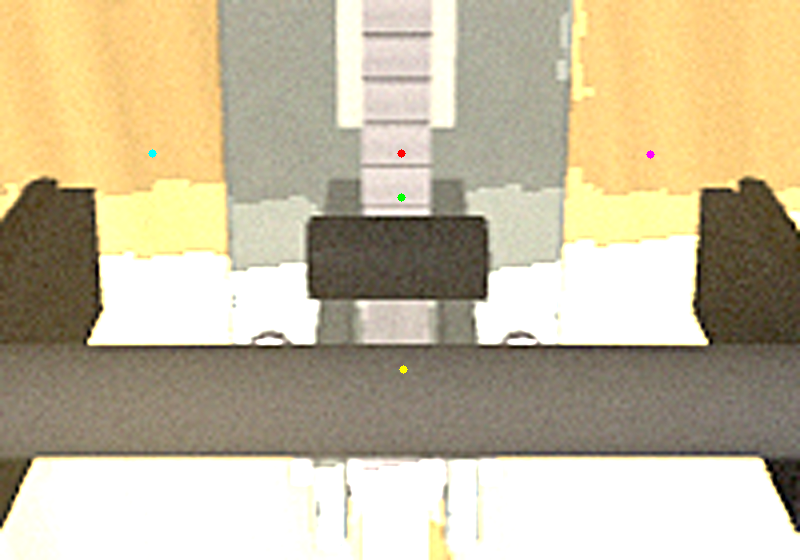

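```bash
python3 - <<'E'
from h import *
s=r.read_state(); Rt=R.from_quat(s['eef_rot']); ci=r.camera_info('scene');cw_=r.camera_info('wrist')
for z in(0,-.02,-.03,-.04):
  for x in (.0428,.058,-.0428):
    for y in(-.0095,.0095):
      q=proj(ci,s['ee_pos']+Rt.apply((x,y,z))); w=proj(cw_,s['ee_pos']+Rt.apply((x,y,z)))
      print(z,x,y,np.round((q-[285,165])*8),np.round((w-[220,190])*4))
E
```

```text
0 0.0428 -0.0095 [296. 580.] [649. 101.]
0 0.0428 0.0095 [244. 565.] [642. 202.]
0 0.058 -0.0095 [278. 607.] [737. 101.]
0 0.058 0.0095 [225. 592.] [728. 203.]
0 -0.0428 -0.0095 [395. 435.] [152. 101.]
0 -0.0428 0.0095 [345. 422.] [158. 202.]
-0.02 0.0428 -0.0095 [296. 532.] [674. 143.]
-0.02 0.0428 0.0095 [243. 518.] [666. 253.]
-0.02 0.058 -0.0095 [277. 559.] [771. 143.]
-0.02 0.058 0.0095 [224. 545.] [760. 254.]
-0.02 -0.0428 -0.0095 [396. 389.] [128. 143.]
-0.02 -0.0428 0.0095 [345. 376.] [135. 253.]
-0.03 0.0428 -0.0095 [296. 508.] [688. 168.]
-0.03 0.0428 0.0095 [243. 494.] [680. 283.]
-0.03 0.058 -0.0095 [277. 535.] [790. 168.]
-0.03 0.058 0.0095 [223. 520.] [779. 283.]
-0.03 -0.0428 -0.0095 [396. 366.] [114. 167.]
-0.03 -0.0428 0.0095 [345. 353.] [122. 282.]
-0.04 0.0428 -0.0095 [296. 484.] [704. 195.]
-0.04 0.0428 0.0095 [242. 469.] [695. 315.]
-0.04 0.058 -0.0095 [277. 511.] [812. 195.]
-0.04 0.058 0.0095 [223. 496.] [799. 315.]
-0.04 -0.0428 -0.0095 [397. 342.] [ 99. 194.]
-0.04 -0.0428 0.0095 [345. 329.] [108. 315.]
```

Emit:
{"fn": "carry_out", "kwargs": {"commands": [[[0,0,0,0.3,0,0,0],[0,0,0,0.3,0,0,0],[255,0,0,0.3,0,0,0],[255,0,0,0.3,0,0,0],[255,0,0,0.3,0,0,0],[255,0,0,0.3,0,0,0],[255,0,0,0.3,0,0,0],[255,0,0,0.3,0,0,0],[255,0,0,0.3,0,0,0],[255,0,0,0.3,0,0,0],[255,0,0,0.3,0,0,0],[255,0,0,0.3,0,0,0]]], "grip_force": 15}}

```text
time: 7.12
ee_pos: [0.6452, 0.0114, 0.0385]
eef_rot: [0.997, -0.072, 0.002, -0.0]
ft_force: [1.1, 0.2, -0.3]
width: 0.0257
```

```bash
python3 ov.py b
```

```text
t 7.12 tcp clamp [34.7 -0.9 38.5] world [0.6452 0.0114 0.0385] xang -8.28 zax [ 0.004  0.    -1.   ] w 0.0257 F [ 1.1  0.2 -0.3] j [-0.43  0.51  0.45  1.59 -0.25  1.09 -0.06]
```

View pics/ov_scene_b.png

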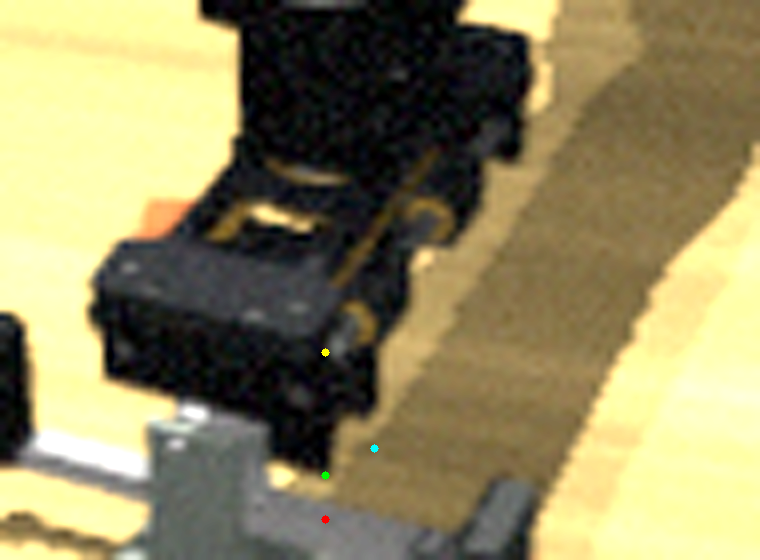

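View pics/ov_wrist_b.png

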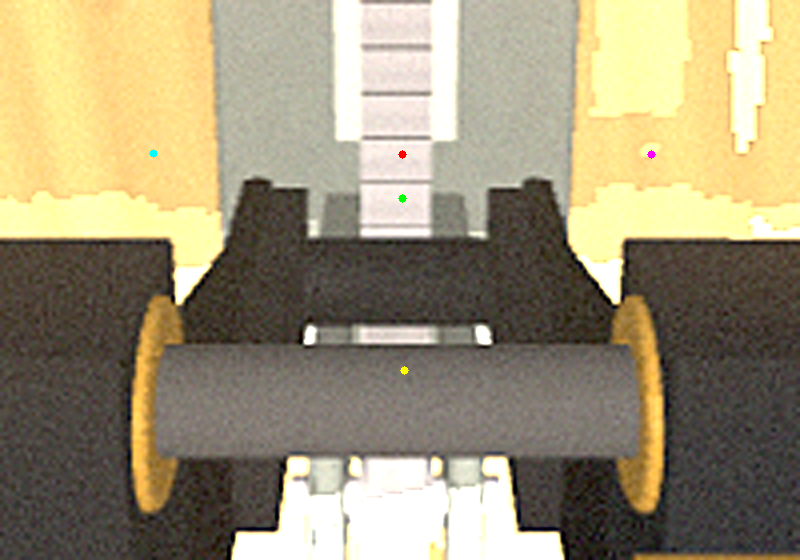

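Emit:
{"fn": "carry_out", "kwargs": {"commands": [[[255,0,0.15,-0.32,0,0,0],[255,0,0.35,-0.6,0,0,0],[255,0,0.59,-0.85,0,0,0],[255,0,0.88,-1.05,0,0,0],[255,0,1.19,-1.2,0,0,0],[255,0,1.53,-1.29,0,0,0],[255,0,1.88,-1.32,0,0,0],[255,0,2.22,-1.29,0,0,0],[255,0,2.56,-1.2,0,0,0],[255,0,2.88,-1.06,0,0,0],[255,0,3.08,-0.94,0,0,0],[255,0,3.08,-0.94,0,0,0]]], "grip_force": 25}}

```text
time: 8.72
ee_pos: [0.6337, -0.0668, 0.0622]
eef_rot: [0.997, -0.073, 0.002, 0.0]
ft_force: [-1.3, -1.3, 6.3]
width: 0.0256
```

```bash
python3 ov.py c
```

```text
t 8.72 tcp clamp [-44.4  -0.9  62.2] world [ 0.6337 -0.0668  0.0622] xang -8.38 zax [ 0.004 -0.001 -1.   ] w 0.0256 F [-1.3 -1.3  6.3] j [-0.34  0.48  0.49  1.6  -0.24  1.12  0.06]
```

View pics/ov_scene_c.png

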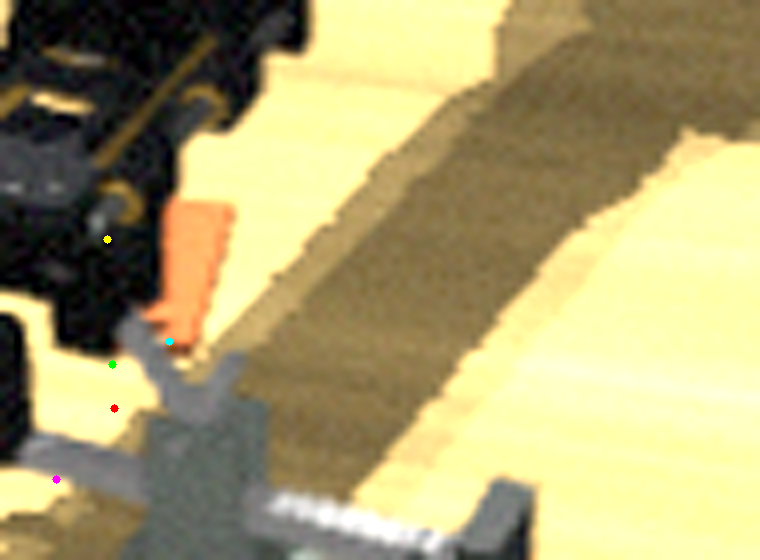

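View pics/ov_wrist_c.png

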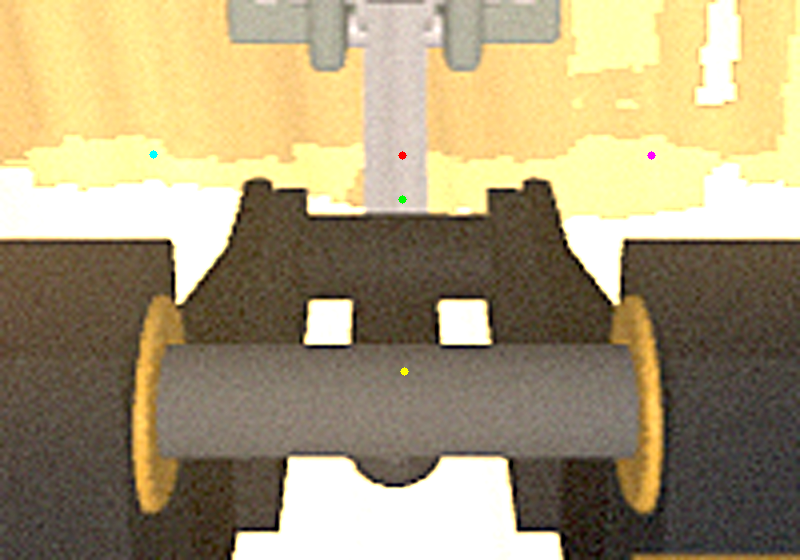

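```bash
python3 - <<'E'
from h import *
ci=r.camera_info('scene'); 
Rt=R.from_quat([0.997,-0.072,0.002,0]); p0=np.array([.6452,.0114,.0385])
for z in(-.05,-.06,-.07,-.08,-.09,-.1,-.11):
  print(z,[np.round((proj(ci,p0+Rt.apply((.095,y,z)))-[285,165])*8) for y in(-.0375,0.0375)])
E
```

```text
-0.05 [array([311., 596.]), array([ 92., 535.])]
-0.06 [array([311., 571.]), array([ 91., 510.])]
-0.07 [array([311., 546.]), array([ 90., 485.])]
-0.08 [array([311., 520.]), array([ 88., 459.])]
-0.09 [array([311., 494.]), array([ 87., 433.])]
-0.1 [array([311., 468.]), array([ 86., 407.])]
-0.11 [array([311., 441.]), array([ 84., 381.])]
```

Emit:
{"fn": "carry_out", "kwargs": {"commands": [[[0,0,0,0,0,0,0],[0,0,0,0,0,0,0],[0,0,0,0,0,0,0],[0,0,0,0,0,0,0],[0,0,0,-1,0,0,0],[0,0,0,-2,0,0,0],[0,0,0,-2,0,0,0],[0,0,0,-2,0,0,0]]]}}

```text
time: 9.82
ee_pos: [0.6332, -0.0663, 0.1116]
eef_rot: [0.997, -0.073, 0.002, 0.0]
ft_force: [0.3, 0.3, -1.2]
width: 0.0858
```

```bash
python3 ov.py d; python3 -c "
from h import *
goal(cw(-91,0,112));goal(cw(-91,0,40))"
```

```text
t 9.82 tcp clamp [-43.9  -0.3 111.6] world [ 0.6332 -0.0663  0.1116] xang -8.35 zax [ 0.003 -0.001 -1.   ] w 0.0858 F [ 0.3  0.3 -1.2] j [-0.35  0.43  0.5   1.55 -0.21  1.22  0.04]
shift [-0.    1.88 -0.03] turn [ 0.01 -0.03 -0.  ] dist 47 mm; t 9.93
shift [-0.01  1.88  2.85] turn [ 0.01 -0.03 -0.  ] dist 85 mm; t 9.93
```

View pics/ov_scene_d.png

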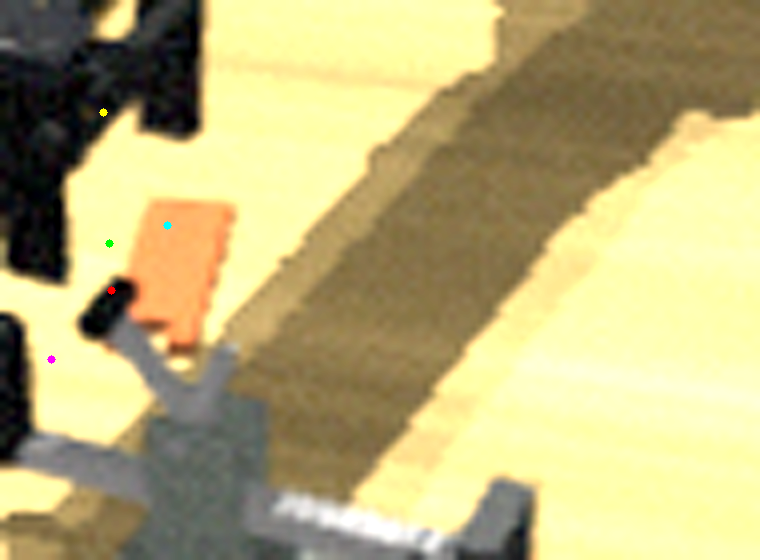

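View pics/wrist_d.png

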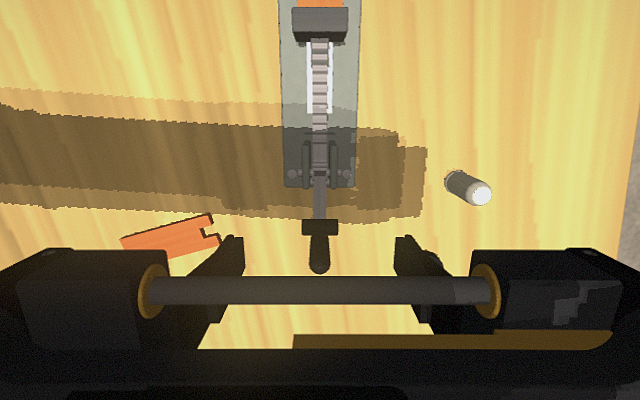

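Emit:
{"fn": "carry_out", "kwargs": {"commands": [[[0,0,1.72,0,0,0,0],[0,0,1.72,2,0,0,0],[0,0,1.72,3.55,0,0,0],[255,0,1.72,3.55,0,0,0],[255,0,1.72,3.55,0,0,0],[255,0,1.72,3.55,0,0,0],[255,0,1.72,3.55,0,0,0],[255,0,1.72,3.55,0,0,0],[255,0,1.72,3.55,0,0,0],[255,0,1.72,3.55,0,0,0],[255,0,1.72,3.55,0,0,0],[255,0,1.72,3.55,0,0,0]]], "grip_force": 40}}

```text
time: 11.42
ee_pos: [0.6274, -0.1091, 0.0225]
eef_rot: [0.997, -0.073, 0.002, 0.001]
ft_force: [2.6, -0.9, -2.3]
width: 0.0173
```

```bash
python3 ov.py e
```

```text
t 11.43 tcp clamp [-87.1  -0.7  22.5] world [ 0.6274 -0.1091  0.0225] xang -8.35 zax [ 0.003 -0.002 -1.   ] w 0.0173 F [ 2.6 -0.9 -2.3] j [-0.27  0.52  0.48  1.63 -0.27  1.06  0.15]
```

View pics/wrist_e.png

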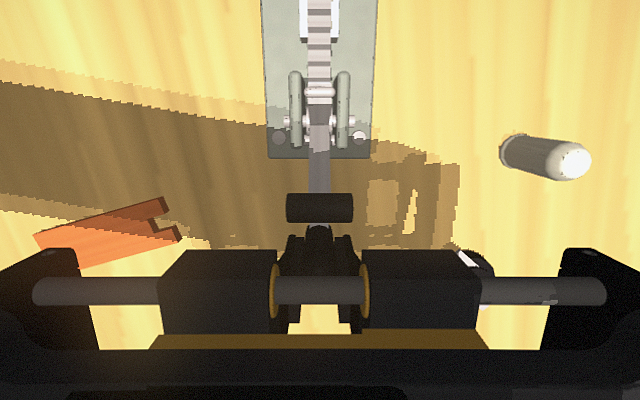

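Emit:
{"fn": "carry_out", "kwargs": {"commands": [[[255,0,0.5,0,0,0,0],[255,0,1,0,0,0,0],[255,0,1.5,0,0,0,0],[255,0,2,0,0,0,0],[255,0,2.4,0,0,0,0],[255,0,2.52,0,0,0,0],[255,0,2.55,0,0,0,0],[255,0,2.55,0,0,0,0]]]}}

```text
time: 12.52
ee_pos: [0.6183, -0.1705, 0.0225]
eef_rot: [0.997, -0.072, 0.001, -0.0]
ft_force: [2.7, 8.1, -1.0]
width: 0.0175
```

```bash
python3 ov.py f
```

```text
t 12.53 tcp clamp [-149.2   -0.7   22.5] world [ 0.6183 -0.1705  0.0225] xang -8.28 zax [ 0.003  0.001 -1.   ] w 0.0175 F [ 2.7  8.1 -1. ] j [-0.17  0.53  0.49  1.62 -0.28  1.06  0.26]
```

View pics/wrist_f.png

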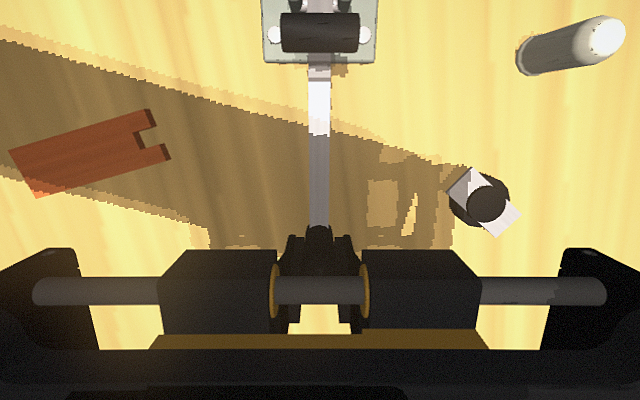

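Emit:
{"fn": "carry_out", "kwargs": {"commands": [[[0,0,0,0,0,0,0],[0,0,0,0,0,0,0],[0,0,0,0,0,0,0],[0,0,0,0,0,0,0],[0,0,0,-1.5,0,0,0],[0,0,0,-3,0,0,0],[0,0,-1.5,-3.2,0,0,0],[0,0,-4,-3.2,0,0,0],[0,0,-6.5,-3.2,0,0,0],[0,0,-9,-3.2,0,0,0],[0,0,-11.5,-3.2,0,0,0],[0,0,-11.5,-3.2,0,0,0]]]}}

```text
time: 14.12
ee_pos: [0.6589, 0.1217, 0.1021]
eef_rot: [0.998, -0.068, 0.001, -0.002]
ft_force: [0.2, -0.3, -0.2]
width: 0.087
```

```bash
python3 ov.py g;  python3 -c "
from h import *
goal(cw(150,0,102))"
```

```text
t 14.12 tcp clamp [145.9   1.6 102.1] world [0.6589 0.1217 0.1021] xang -7.75 zax [ 0.002  0.003 -1.   ] w 0.087 F [ 0.2 -0.3 -0.2] j [-0.56  0.5   0.43  1.46 -0.22  1.23 -0.24]
shift [ 0.   -0.46  0.02] turn [-0.   -0.03  0.03] dist 12 mm; t 14.22
```

View pics/wrist_g.png

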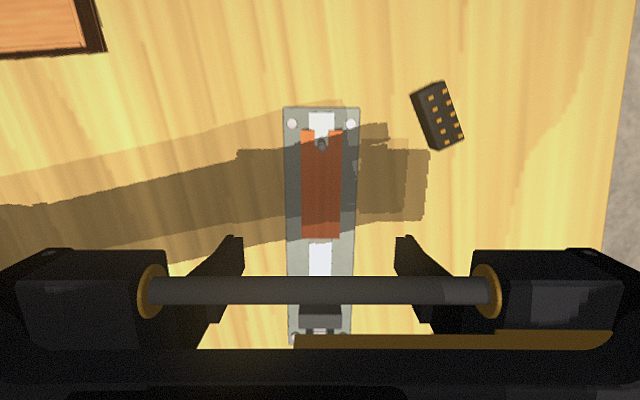

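View pics/scene_g.png

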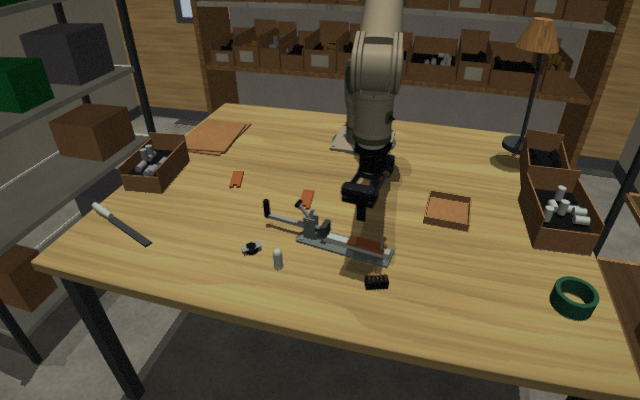

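Emit:
{"fn": "carry_out", "kwargs": {"commands": [[[0,0,-0.3,1.5,0,0,0],[0,0,-0.35,3,0,0,0],[0,0,-0.35,3.5,0,0,0],[0,0,-0.35,3.5,0,0,0],[0,0,-0.35,3.5,0,0,0]]]}}

```text
time: 14.85
ee_pos: [0.662, 0.1223, 0.0169]
eef_rot: [0.997, -0.072, 0.003, -0.0]
ft_force: [0.6, 0.3, 0.8]
width: 0.0871
```

```bash
python3 ov.py h;  python3 -c "
from h import *
goal(cw(150,0,-17))"
```

```text
t 14.85 tcp clamp [146.9  -1.4  16.9] world [0.662  0.1223 0.0169] xang -8.26 zax [ 0.005  0.    -1.   ] w 0.0871 F [0.6 0.3 0.8] j [-0.55  0.59  0.41  1.52 -0.25  1.08 -0.22]
shift [-0.05 -0.11  1.35] turn [-0.01 -0.06  0.02] dist 34 mm; t 14.95
```

View pics/wrist_h.png

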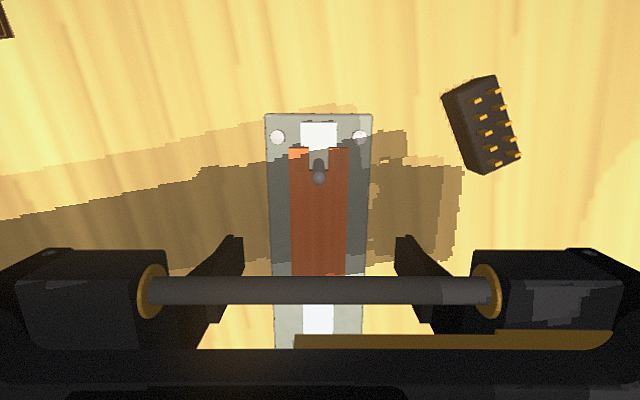

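Emit:
{"fn": "carry_out", "kwargs": {"commands": [[[0,-0.05,-0.1,0.8,0,-0.06,0],[0,-0.05,-0.1,1.35,0,-0.06,0],[0,-0.05,-0.1,1.35,0,-0.06,0],[255,-0.05,-0.1,1.35,0,-0.06,0],[255,-0.05,-0.1,1.35,0,-0.06,0],[255,-0.05,-0.1,1.35,0,-0.06,0],[255,-0.05,-0.1,1.35,0,-0.06,0],[255,-0.05,-0.1,1.35,0,-0.06,0],[255,-0.05,-0.1,1.35,0,-0.06,0],[255,-0.05,-0.1,1.35,0,-0.06,0],[255,-0.05,-0.1,1.35,0,-0.06,0]]], "grip_force": 40}}

```text
time: 16.32
ee_pos: [0.6612, 0.1254, -0.017]
eef_rot: [0.997, -0.072, -0.0, -0.001]
ft_force: [-0.6, -0.3, 0.2]
width: 0.0355
```

```bash
python3 ov.py i
```

```text
t 16.32 tcp clamp [149.9  -0.2 -17. ] world [ 0.6612  0.1254 -0.017 ] xang -8.23 zax [-0.     0.001 -1.   ] w 0.0355 F [-0.6 -0.3  0.2] j [-0.54  0.63  0.4   1.54 -0.27  1.03 -0.22]
```

View pics/wrist_i.png

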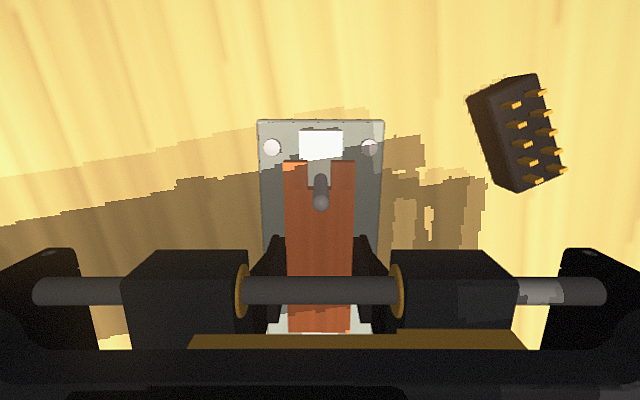

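Emit:
{"fn": "carry_out", "kwargs": {"commands": [[[100,0,0,0,0,0,0],[100,0,0,0,0,0,0],[100,0,0,-0.24,0,0,0],[255,0,0,-0.24,0,0,0],[255,0,0,-0.24,0,0,0],[255,0,0,-0.24,0,0,0],[255,0,0,-0.24,0,0,0],[255,0,0,-0.24,0,0,0]]]}}

```text
time: 17.42
ee_pos: [0.6612, 0.1255, -0.011]
eef_rot: [0.997, -0.072, -0.0, -0.001]
ft_force: [1.3, -0.1, 0.6]
width: 0.035
```

Emit:
{"fn": "carry_out", "kwargs": {"commands": [[[255,0,0,0,0,0,0],[255,0,0,-0.05,0,0,0],[255,0,0.4,-0.08,0,0,0],[255,0,0.8,-0.08,0,0,0],[255,0,0.8,-0.08,0,0,0],[255,0,0.8,-1,0,0,0],[255,0,0.8,-2.0,0,0,0],[255,0,0.8,-3.0,0,0,0],[255,0,0.8,-3.2,0,0,0]]]}}

```text
time: 18.55
ee_pos: [0.6594, 0.1058, 0.0707]
eef_rot: [0.997, -0.072, 0.001, -0.001]
ft_force: [-0.4, -0.5, -2.6]
width: 0.0351
```

```bash
python3 ov.py j; python3 -c "
from h import *
goal([.420,.335,.065],-1.6)"
```

```text
t 18.55 tcp clamp [130.2  -1.2  70.7] world [0.6594 0.1058 0.0707] xang -8.22 zax [ 0.003  0.002 -1.   ] w 0.0351 F [-0.4 -0.5 -2.6] j [-0.54  0.53  0.43  1.49 -0.23  1.17 -0.21]
shift [-10.75  -7.71   0.17] turn [-0.02 -0.   -1.32] dist 331 mm; t 18.65
```

View pics/wrist_j.png

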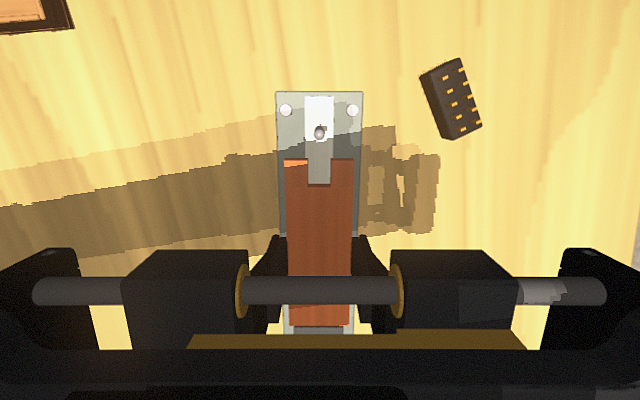

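View pics/scene_j.png

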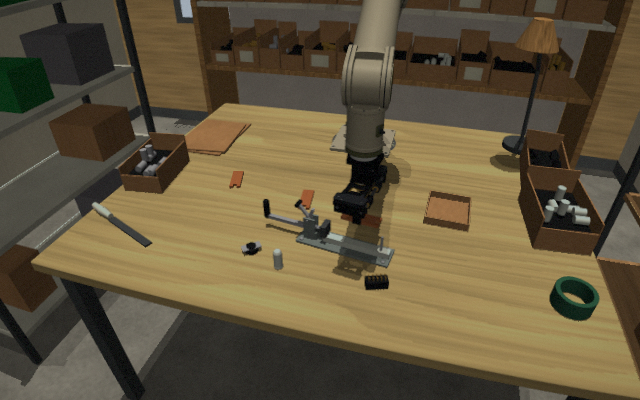

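Emit:
{"fn": "carry_out", "kwargs": {"commands": [[[255,-1.8,-1.25,0.2,0,0,-0.3],[255,-3.6,-2.5,0.2,0,0,-0.6],[255,-5.4,-3.75,0.2,0,0,-1],[255,-7.2,-5,0.2,0,0,-1.32],[255,-9,-6.25,0.2,0,0,-1.32],[255,-10.75,-7.5,0.2,0,0,-1.32],[255,-10.75,-7.5,0.2,0,0,-1.32],[255,-10.75,-7.5,0.2,0,0,-1.32]]]}}

```text
time: 19.65
ee_pos: [0.419, 0.329, 0.0634]
eef_rot: [1.0, -0.014, -0.0, -0.0]
ft_force: [0.4, 0.1, -2.4]
width: 0.0352
```

```bash
python3 ov.py k; python3 -c "
from h import *
goal([.420,.3295,-.025],-1.6)"
```

```text
t 19.65 tcp clamp [316.1 269.   63.4] world [0.419  0.329  0.0634] xang -1.6 zax [-0.  0. -1.] w 0.0352 F [ 0.4  0.1 -2.4] j [-1.01  0.24  0.3   1.86 -0.08  1.05 -0.71]
shift [ 0.   -0.04  3.55] turn [-0.01  0.   -0.03] dist 89 mm; t 19.75
```

View pics/wrist_k.png

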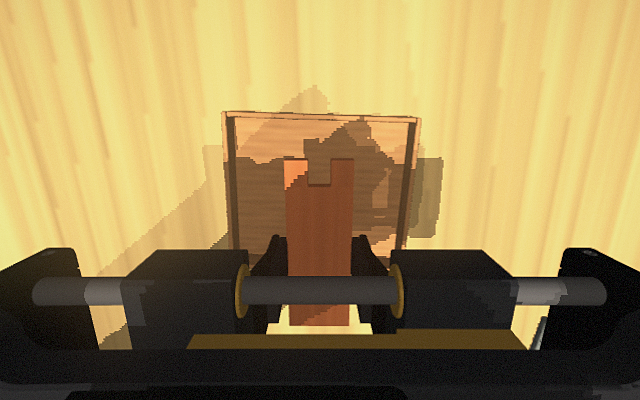

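View pics/scene_k.png

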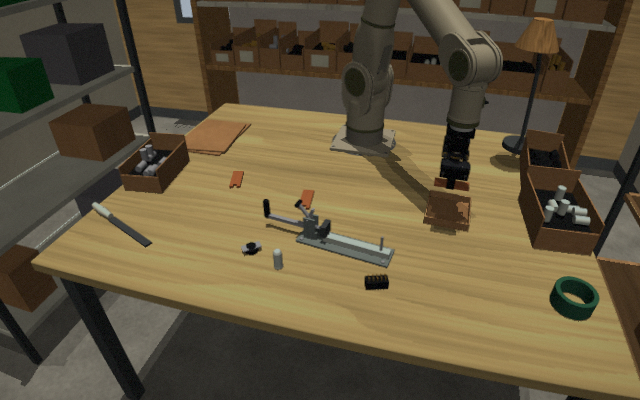

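```bash
python3 - <<'E'
from h import *
ci=r.camera_info('wrist')
for p in [(222,112),(421,117)]: print(onz(ci,*p,.026))
s=r.read_state()
for p in [(284,158),(353,158)]: print(onz(ci,*p,.063+.037+.012))
E
```

```text
[0.3496362  0.40797465 0.026     ]
[0.49741984 0.40007717 0.026     ]
[0.40352746 0.38549542 0.112     ]
[0.43772677 0.38449493 0.112     ]
```

Emit:
{"fn": "carry_out", "kwargs": {"commands": [[[255,0,-0.1,1.5,0,0,0],[255,0,-0.1,2.8,0,0,0],[255,0,-0.1,3.4,0,0,0],[255,0,-0.1,3.7,0,0,0],[255,0,-0.1,3.7,0,0,0]]]}}

```text
time: 20.38
ee_pos: [0.4205, 0.331, -0.0285]
eef_rot: [1.0, -0.015, 0.0, -0.0]
ft_force: [-0.5, 0.8, -1.3]
width: 0.0353
```

```bash
python3 ov.py l
```

```text
t 20.38 tcp clamp [318.2 267.9 -28.5] world [ 0.4205  0.331  -0.0285] xang -1.76 zax [ 0.     0.001 -1.   ] w 0.0353 F [-0.5  0.8 -1.3] j [-0.99  0.37  0.28  1.92 -0.13  0.87 -0.68]
```

View pics/wrist_l.png

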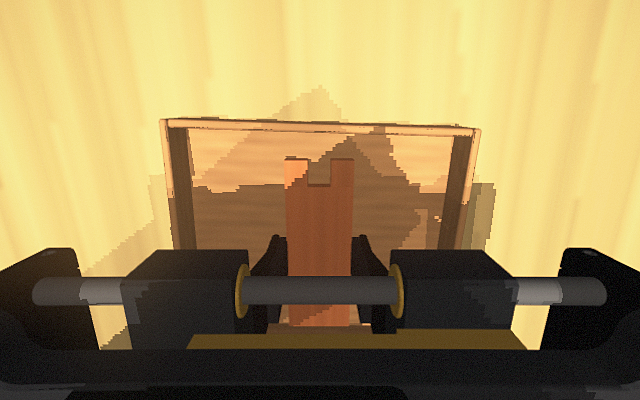

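Inside the tray, 3 mm above the floor. Lower gently until it touches.

Emit:
{"fn": "carry_out", "kwargs": {"commands": [[[255,0,0,0.08,0,0,0],[255,0,0,0.12,0,0,0],[255,0,0,0.16,0,0,0],[255,0,0,0.18,0,0,0],[255,0,0,0.18,0,0,0]]]}}

```text
time: 21.1
ee_pos: [0.4207, 0.3315, -0.0321]
eef_rot: [1.0, -0.015, 0.0, -0.001]
ft_force: [-1.5, -1.4, 4.1]
width: 0.035
```

Emit:
{"fn": "carry_out", "kwargs": {"commands": [[[100,0,0,-0.02,0,0,0],[100,0,0,-0.02,0,0,0],[100,0,0,-0.02,0,0,0],[60,0,0,-1,0,0,0],[0,0,0,-2.5,0,0,0],[0,0,0,-4,0,0,0],[0,0,0,-4,0,0,0]]]}}

```text
time: 21.98
ee_pos: [0.4222, 0.3328, 0.0707]
eef_rot: [1.0, -0.015, 0.002, -0.003]
ft_force: [-0.4, 0.7, 0.1]
width: 0.0833
```

```bash
python3 ov.py m; python3 - <<'E'
from h import *
im,ci=snap('top','top_m.png')
cv2.imwrite('pics/top_mz.png',cv2.resize(im[215:310,335:495],None,fx=5,fy=5,interpolation=cv2.INTER_CUBIC))
E
```

```text
t 21.98 tcp clamp [320.3 266.4  70.7] world [0.4222 0.3328 0.0707] xang -1.75 zax [ 0.005  0.006 -1.   ] w 0.0833 F [-0.4  0.7  0.1] j [-1.02  0.23  0.3   1.85 -0.08  1.06 -0.72]
```

View pics/wrist_m.png

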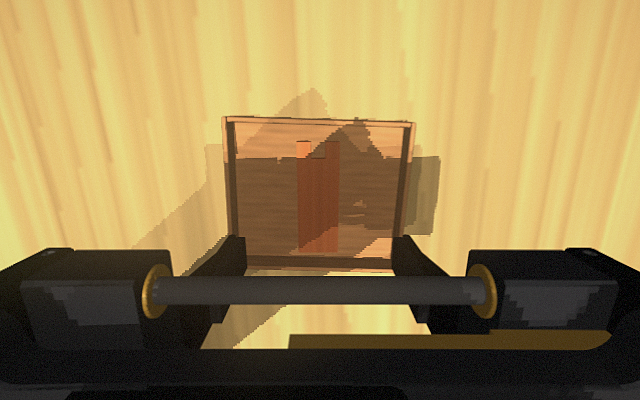

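View pics/top_m.png

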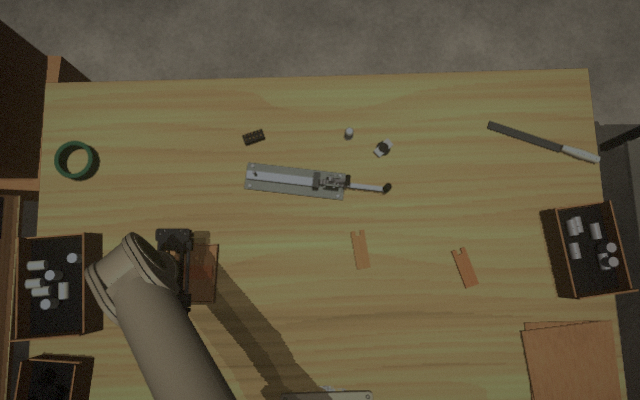

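View pics/top_mz.png

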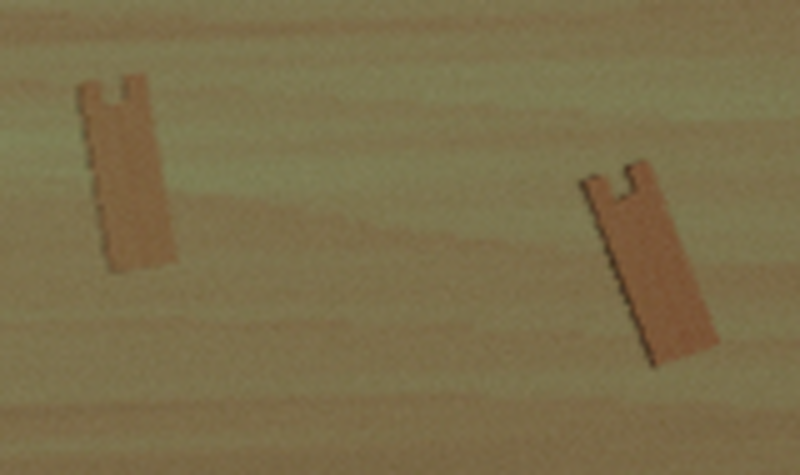

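```bash
python3 -c "
from h import *
goal([.4615,-.1003,.09],-82.5)"
```

```text
shift [ 2.18 17.19 -0.94] turn [-1.000e-02  1.000e-02  1.615e+01] dist 434 mm; t 22.12
```

Emit:
{"fn": "carry_out", "kwargs": {"commands": [[[0,2.2,17.2,-0.9,0,0,16.15],[0,2.2,17.2,-0.9,0,0,16.15],[0,2.2,17.2,-0.9,0,0,16.15],[0,2.2,17.2,-0.9,0,0,16.15],[0,2.2,17.2,-0.9,0,0,16.15],[0,2.2,17.2,-0.9,0,0,16.15],[0,2.2,17.2,-0.9,0,0,16.15],[0,2.2,17.2,-0.9,0,0,16.15],[0,2.2,17.2,-0.9,0,0,16.15],[0,2.2,17.2,-0.9,0,0,16.15],[0,2.2,17.2,-0.9,0,0,16.15],[0,2.2,17.2,-0.9,0,0,16.15]]]}}

```text
time: 23.62
ee_pos: [0.4621, -0.1, 0.089]
eef_rot: [0.752, -0.659, -0.0, -0.001]
ft_force: [-0.3, 0.5, 0.7]
width: 0.0868
```

```bash
python3 ov.py n; python3 -c "
from h import *
goal([.4615,-.1003,.0],-82.5)"
```

```text
t 23.62 tcp clamp [-102.2  164.1   89. ] world [ 0.4621 -0.1     0.089 ] xang -82.39 zax [ 0.     0.001 -1.   ] w 0.0868 F [-0.3  0.5  0.7] j [-0.61  0.07  0.76  2.   -0.06  1.09 -1.26]
shift [0.   0.02 3.56] turn [-0.    0.01  0.01] dist 89 mm; t 23.73
```

View pics/wrist_n.png

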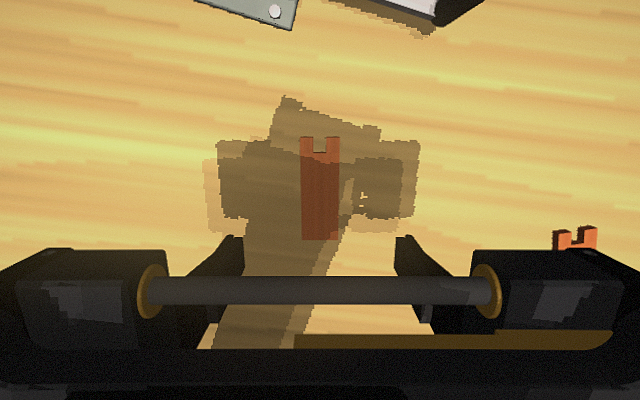

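```bash
cat > bl.py <<'E'
from h import *
def blade(ci,im,ztop,box=None,min_area=600):
    """orange/copper mask -> minAreaRect in world at ztop"""
    hsv=cv2.cvtColor(im,cv2.COLOR_BGR2HSV); m=cv2.inRange(hsv,(0,140,50),(13,255,255)) 
    if box: x0,y0,x1,y1=box; k=np.zeros_like(m);k[y0:y1,x0:x1]=255;m&=k
    m=cv2.morphologyEx(m,cv2.MORPH_OPEN,np.ones((3,3)))
    cs=[c for c in cv2.findContours(m,0,cv2.CHAIN_APPROX_NONE)[0] if cv2.contourArea(c)>min_area]
    for c in cs:
        W=np.array([onz(ci,*p[0],ztop)[:2]*1e3 for p in c],np.float32)
        print('area',cv2.contourArea(c),cv2.boundingRect(c),'rect',cv2.minAreaRect(W))
E
python3 - <<'E'
from bl import *
im=cv2.imread('pics/wrist_n.png'); ci=r.camera_info('wrist')
blade(ci,im,.008,(200,100,420,270))
C=np.array([onz(ci,*p,.008)[:2] for p in [(299,137),(340,137),(338.5,240),(301,240)]]); print(C, C.mean(0)); x=C[0]+C[1]-C[2]-C[3]; print(np.degrees(np.arctan2(x[1],x[0])),np.linalg.norm(x)/2)
E
```

```text
area 3500.0 (300, 137, 40, 103) rect ((466.57940673828125, -99.3993911743164), (99.39244842529297, 35.51826095581055), 7.6841559410095215)
[[ 0.51337702 -0.07456973]
 [ 0.51826491 -0.11108297]
 [ 0.41878702 -0.12489598]
 [ 0.41383248 -0.08799897]] [ 0.46606536 -0.09963691]
7.794227573487271 0.1004391188593739
```

Emit:
{"fn": "carry_out", "kwargs": {"commands": [[[0,0,0,2,0,0,0],[0,0,0,3.5,0,0,0],[0,0,0,4.5,0,0,0],[0,0,0,4.95,0,0,0],[0,0,0,4.95,0,0,0],[0,0,0,4.95,0,0,0]]]}}

```text
time: 24.48
ee_pos: [0.463, -0.1002, -0.0337]
eef_rot: [0.752, -0.659, 0.0, -0.001]
ft_force: [0.0, 0.5, 0.1]
width: 0.0869
```

Emit:
{"fn": "carry_out", "kwargs": {"commands": [[[255,0,0,0,0,0,0],[255,0,0,0,0,0,0],[255,0,0,0,0,0,0],[255,0,0,0,0,0,0],[255,0,0,0,0,0,0],[255,0,0,0,0,0,0],[255,0,0,0,0,0,0],[255,0,0,0,0,0,0]]]}}

```text
time: 25.48
ee_pos: [0.463, -0.1002, -0.0337]
eef_rot: [0.752, -0.659, 0.0, -0.001]
ft_force: [-0.4, -0.2, 0.5]
width: 0.0349
```

```bash
python3 ov.py o
```

```text
t 25.48 tcp clamp [-102.2  163.2  -33.7] world [ 0.463  -0.1002 -0.0337] xang -82.44 zax [ 0.002  0.001 -1.   ] w 0.0349 F [-0.4 -0.2  0.5] j [-0.52  0.31  0.71  2.1  -0.28  0.82 -1.07]
```

View pics/wrist_o.png

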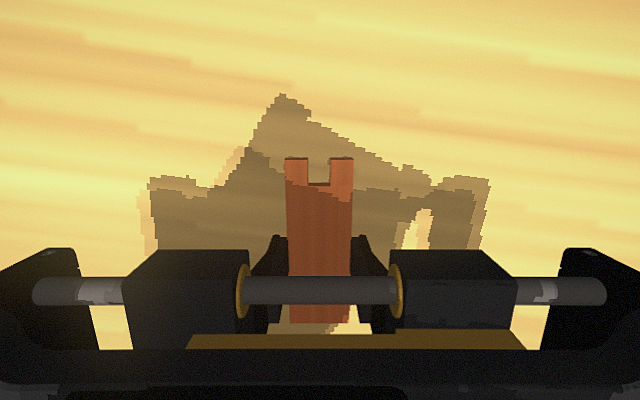

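Emit:
{"fn": "carry_out", "kwargs": {"commands": [[[255,0,0,-0.5,0,0,0],[255,0,0,-2,0,0,0],[255,0,0,-4,0,0,0],[255,0,0,-4.6,0,0,0],[255,0,0,-4.6,0,0,0]]]}}

```text
time: 26.2
ee_pos: [0.4632, -0.1, 0.0819]
eef_rot: [0.752, -0.659, 0.001, -0.002]
ft_force: [0.1, -0.3, -3.1]
width: 0.0349
```

```bash
python3 ov.py p;python3 -c "
from h import *
goal(cw(149,0,80))"
```

```text
t 26.2 tcp clamp [-102.   163.    81.9] world [ 0.4632 -0.1     0.0819] xang -82.42 zax [ 0.004  0.002 -1.   ] w 0.0349 F [ 0.1 -0.3 -3.1] j [-0.63  0.08  0.79  2.01 -0.07  1.07 -1.24]
shift [-7.86 -9.08  0.02] turn [-1.000e-02  1.000e-02 -1.481e+01] dist 300 mm; t 26.3
```

Emit:
{"fn": "carry_out", "kwargs": {"commands": [[[255,-1,-1.2,0,0,0,-2],[255,-2,-2.3,0,0,0,-4],[255,-3,-3.5,0,0,0,-6],[255,-4,-4.6,0,0,0,-8],[255,-5,-5.8,0,0,0,-10],[255,-6,-7,0,0,0,-12],[255,-7,-8.1,0,0,0,-14],[255,-7.86,-9.08,0,0,0,-14.8],[255,-7.86,-9.08,0,0,0,-14.8],[255,-7.86,-9.08,0,0,0,-14.8],[255,-7.86,-9.08,0,0,0,-14.8]]]}}

```text
time: 27.68
ee_pos: [0.6604, 0.1234, 0.0799]
eef_rot: [0.997, -0.074, -0.001, -0.0]
ft_force: [0.1, 0.1, -2.0]
width: 0.0348
```

```bash
python3 ov.py q;python3 -c "
from h import *
goal(cw(149,0,40))
ci=r.camera_info('wrist')
for z in (70.5,67): print('pin',proj(ci,cw(195,0,z)))"
```

```text
t 27.68 tcp clamp [147.7   0.4  79.9] world [0.6604 0.1234 0.0799] xang -8.53 zax [-0.001  0.001 -1.   ] w 0.0348 F [ 0.1  0.1 -2. ] j [-0.58  0.53  0.46  1.47 -0.25  1.2  -0.23]
shift [ 0.01 -0.03  1.62] turn [-0.02  0.   -0.03] dist 40 mm; t 27.77
pin [320.20854885 159.08689989]
pin [320.1875403  158.30345312]
```

View pics/wrist_q.png

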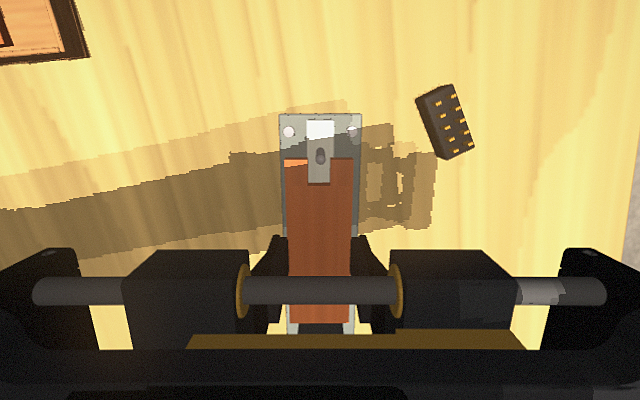

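```bash
python3 - <<'E'
from h import *
im=cv2.imread('pics/wrist_q.png')
cv2.imwrite('pics/zq.png',cv2.resize(im[110:210,260:380],None,fx=6,fy=6,interpolation=cv2.INTER_CUBIC))
E
```

```text
(no output)
```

View pics/zq.png

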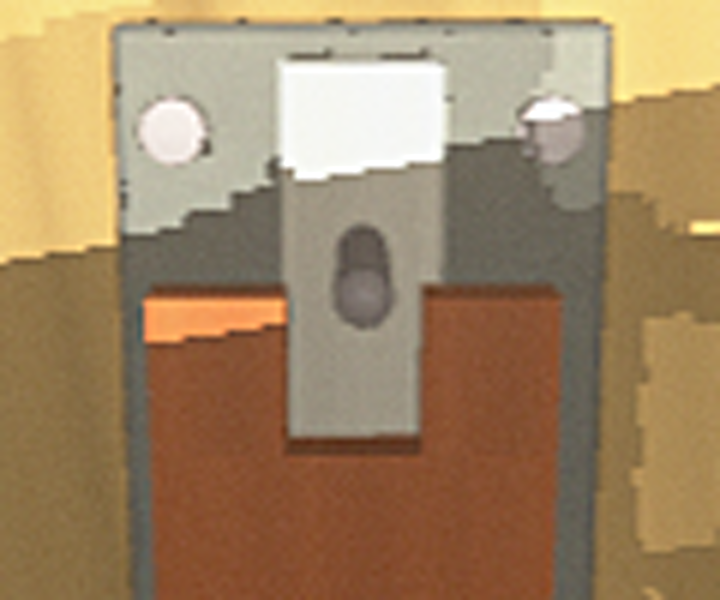

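```bash
python3 - <<'E'
from h import *
ci=r.camera_info('wrist'); st()
z=.0799+.0337+.008
f=lambda u,v:((u+.5)/6-.5+260,(v+.5)/6-.5+110)
print('notch bottom',wc(onz(ci,*f(288,452),z)),wc(onz(ci,*f(421,452),z)))
print('arm ends',wc(onz(ci,*f(144,299),z)),wc(onz(ci,*f(560,299),z)))
print('pin top',wc(onz(ci,*f(362,297),.068)))
goal(cw(148,-1,10))
E
```

```text
t 27.77 tcp clamp [148.2   0.2  80.4] world [0.6607 0.1239 0.0804] xang -8.49 zax [-0.     0.001 -1.   ] w 0.0347 F [ 0.  -0.2 -2.5] j [-0.58  0.53  0.46  1.47 -0.25  1.2  -0.23]
notch bottom [189.2001361    6.94524842 121.6       ] [189.18277351  -4.87122268 121.6       ]
arm ends [202.8438652   19.26272551 121.6       ] [202.79143449 -16.80108301 121.6       ]
pin top [1.94611773e+02 1.92311505e-01 6.80000000e+01]
shift [0.05 0.01 2.82] turn [-0.02  0.   -0.03] dist 70 mm; t 27.77
```

Emit:
{"fn": "carry_out", "kwargs": {"commands": [[[255,0.035,0.02,1,0,0,0],[255,0.035,0.02,1.6,0,0,0],[255,0.035,0.02,2.2,0,0,0],[255,0.035,0.02,2.8,0,0,0],[255,0.035,0.02,3.1,0,0,0],[255,0.035,0.02,3.1,0,0,0],[255,0.035,0.02,3.1,0,0,0]]]}}

```text
time: 28.65
ee_pos: [0.6619, 0.1234, 0.0036]
eef_rot: [0.997, -0.074, 0.0, -0.001]
ft_force: [0.4, -0.0, -1.5]
width: 0.0348
```

```bash
python3 ov.py r;python3 -c "
from h import *
goal(cw(148,-1,-8.7))"
```

```text
t 28.65 tcp clamp [148.   -1.2   3.6] world [0.6619 0.1234 0.0036] xang -8.49 zax [ 0.001  0.002 -1.   ] w 0.0348 F [ 0.4 -0.  -1.5] j [-0.56  0.61  0.44  1.53 -0.28  1.06 -0.21]
shift [-0.01 -0.    0.49] turn [-0.02 -0.01 -0.03] dist 12 mm; t 28.75
```

View pics/wrist_r.png

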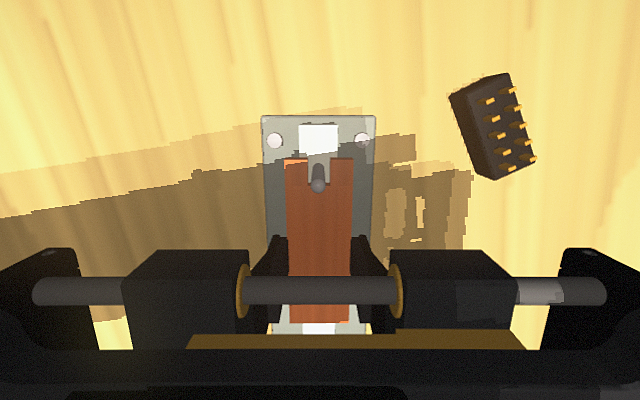

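Emit:
{"fn": "carry_out", "kwargs": {"commands": [[[255,0,0,0.3,0,0,0],[255,0,0,0.42,0,0,0],[255,0,0,0.5,0,0,0],[255,0,0,0.52,0,0,0],[255,0,0,0.52,0,0,0]]]}}

```text
time: 29.38
ee_pos: [0.6616, 0.1235, -0.0087]
eef_rot: [0.997, -0.074, 0.0, -0.001]
ft_force: [-4.1, -2.1, 4.3]
width: 0.035
```

Emit:
{"fn": "carry_out", "kwargs": {"commands": [[[100,0,0,-0.02,0,0,0],[100,0,0,-0.02,0,0,0],[100,0,0,-0.02,0,0,0],[60,0,0,-1,0,0,0],[0,0,0,-2.5,0,0,0],[0,0,0,-4,0,0,0],[0,0,0,-4,0,0,0]]]}}

```text
time: 30.25
ee_pos: [0.6638, 0.1234, 0.0948]
eef_rot: [0.997, -0.074, 0.003, -0.002]
ft_force: [-0.1, -0.4, -0.3]
width: 0.0832
```

```bash
python3 ov.py s; python3 - <<'E'
from h import *
im,ci=snap('top','top_s.png')
cv2.imwrite('pics/top_sz.png',cv2.resize(im[215:310,335:495],None,fx=5,fy=5,interpolation=cv2.INTER_CUBIC))
E
```

```text
t 30.25 tcp clamp [148.2  -3.   94.8] world [0.6638 0.1234 0.0948] xang -8.51 zax [ 0.006  0.003 -1.   ] w 0.0832 F [-0.1 -0.4 -0.3] j [-0.58  0.52  0.47  1.45 -0.24  1.22 -0.23]
```

View pics/wrist_s.png

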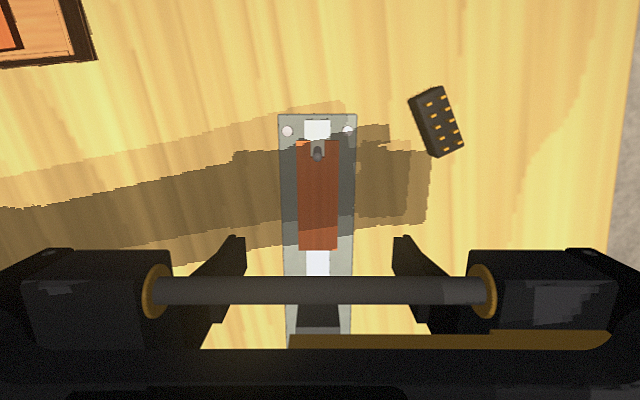

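View pics/top_s.png

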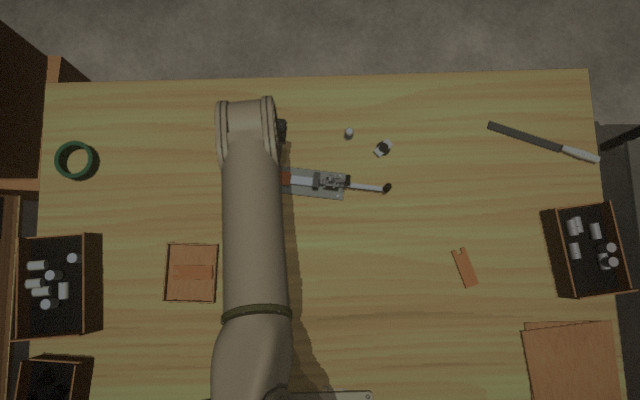

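```bash
python3 -c "
from h import *
goal([.4096,-.3688,.09],-72)"
```

```text
shift [-7.040e+00  2.095e+01 -1.000e-02] turn [-1.00e-02  2.00e-02  1.27e+01] dist 553 mm; t 30.4
```

Emit:
{"fn": "carry_out", "kwargs": {"commands": [[[0,-1.5,2,-0.4,0,0,1],[0,-2.2,4.2,-0.4,0,0,2.5],[0,-2.9,6.4,-0.4,0,0,4],[0,-3.6,8.6,-0.4,0,0,5.5],[0,-4.3,10.8,-0.4,0,0,7],[0,-5,13,-0.3,0,0,8.5],[0,-5.7,15.2,-0.2,0,0,10],[0,-6.4,17.4,0,0,0,11.5],[0,-7,19.6,0,0,0,12.7],[0,-7.04,20.95,0,0,0,12.7],[0,-7.04,20.95,0,0,0,12.7],[0,-7.04,20.95,0,0,0,12.7]]]}}

```text
time: 31.9
ee_pos: [0.4095, -0.3678, 0.0888]
eef_rot: [0.809, -0.588, -0.002, -0.0]
ft_force: [0.5, -0.2, 0.5]
width: 0.0868
```

```bash
python3 ov.py t; python3 - <<'E'
from bl import *
im=cv2.imread('pics/wrist_t.png'); ci=r.camera_info('wrist')
blade(ci,im,.008,(150,80,480,270))
E
```

```text
t 31.9 tcp clamp [-374.8  177.3   88.8] world [ 0.4095 -0.3678  0.0888] xang -71.97 zax [-0.003  0.003 -1.   ] w 0.0868 F [ 0.5 -0.2  0.5] j [-0.1   0.33  0.9   1.81 -0.29  1.13 -0.36]
area 3475.5 (303, 140, 39, 103) rect ((412.3338317871094, -368.4346923828125), (100.14735412597656, 35.630836486816406), 17.321401596069336)
```

View pics/wrist_t.png

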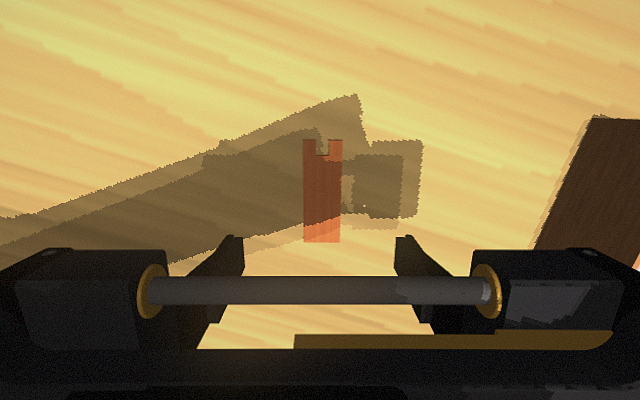

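```bash
python3 -c "
from h import *
goal([.4093,-.3692,-.034],-72.4)"
```

```text
shift [0.07 0.05 4.93] turn [0.01 0.03 0.1 ] dist 123 mm; t 32.0
```

Emit:
{"fn": "carry_out", "kwargs": {"commands": [[[0,0.05,0.05,2,0,0,0.1],[0,0.05,0.05,3.5,0,0,0.1],[0,0.05,0.05,4.5,0,0,0.1],[0,0.05,0.05,4.93,0,0,0.1],[0,0.05,0.05,4.93,0,0,0.1],[0,0.05,0.05,4.93,0,0,0.1]]]}}

```text
time: 32.75
ee_pos: [0.4098, -0.369, -0.033]
eef_rot: [0.807, -0.59, -0.001, -0.001]
ft_force: [0.6, -0.4, -0.1]
width: 0.0869
```

Emit:
{"fn": "carry_out", "kwargs": {"commands": [[[255,0,0,0,0,0,0],[255,0,0,0,0,0,0],[255,0,0,0,0,0,0],[255,0,0,0,0,0,0],[255,0,0,0,0,0,0],[255,0,0,0,0,0,0],[255,0,0,0,0,0,0],[255,0,0,0,0,0,0]]]}}

```text
time: 33.75
ee_pos: [0.4099, -0.369, -0.033]
eef_rot: [0.807, -0.59, -0.001, -0.001]
ft_force: [-0.1, -0.0, -1.1]
width: 0.0351
```

```bash
python3 ov.py u
```

```text
t 33.75 tcp clamp [-375.9  176.7  -33. ] world [ 0.4099 -0.369  -0.033 ] xang -72.37 zax [-0.     0.002 -1.   ] w 0.0351 F [-0.1 -0.  -1.1] j [ 0.01  0.51  0.78  1.9  -0.46  0.91 -0.25]
```

View pics/wrist_u.png

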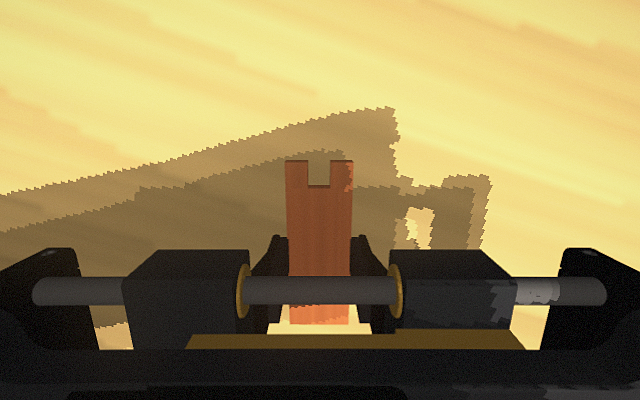

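Emit:
{"fn": "carry_out", "kwargs": {"commands": [[[255,0,0,-0.5,0,0,0],[255,0,0,-2,0,0,0],[255,0,0,-4,0,0,0],[255,0,0,-5.1,0,0,0],[255,0,0,-5.1,0,0,0],[255,0,0,-5.1,0,0,0]]]}}

```text
time: 34.6
ee_pos: [0.4095, -0.3686, 0.0937]
eef_rot: [0.807, -0.59, -0.001, -0.001]
ft_force: [-0.2, 1.0, -2.3]
width: 0.0348
```

```bash
python3 ov.py v; python3 -c "
from h import *
goal(cw(149,0,95))"
```

```text
t 34.6 tcp clamp [-375.5  177.2   93.7] world [ 0.4095 -0.3686  0.0937] xang -72.36 zax [-0.001  0.003 -1.   ] w 0.0348 F [-0.2  1.  -2.3] j [-0.11  0.33  0.91  1.81 -0.29  1.14 -0.37]
shift [-15.75 -15.57  -0.04] turn [-1.00e-02  4.00e-02 -1.28e+01] dist 554 mm; t 34.7
```

View pics/wrist_v.png

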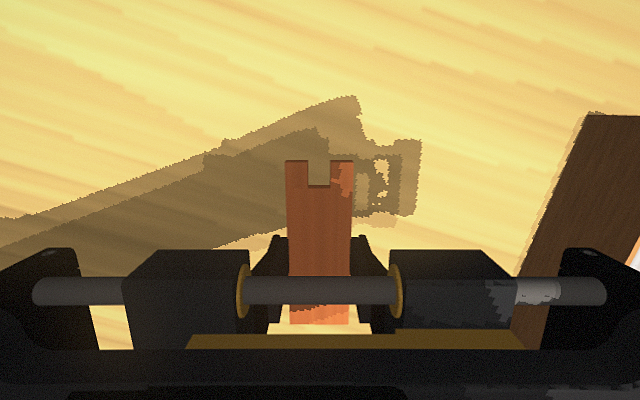

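Emit:
{"fn": "carry_out", "kwargs": {"commands": [[[255,-1.6,-1.6,-0.2,0,0,-1.3],[255,-3.2,-3.1,-0.2,0,0,-2.6],[255,-4.8,-4.7,-0.2,0,0,-3.9],[255,-6.4,-6.2,-0.2,0,0,-5.2],[255,-8,-7.8,-0.2,0,0,-6.5],[255,-9.6,-9.4,-0.2,0,0,-7.8],[255,-11.2,-11,-0.2,0,0,-9.1],[255,-12.8,-12.6,-0.2,0,0,-10.4],[255,-14.4,-14.2,-0.1,0,0,-11.7],[255,-15.75,-15.57,0,0,0,-12.8],[255,-15.75,-15.57,0,0,0,-12.8],[255,-15.75,-15.57,0,0,0,-12.8]]]}}

```text
time: 36.2
ee_pos: [0.6602, 0.1234, 0.0927]
eef_rot: [0.997, -0.074, -0.002, -0.0]
ft_force: [-0.2, -0.5, -2.5]
width: 0.0344
```

Emit:
{"fn": "carry_out", "kwargs": {"commands": [[[255,0,0,0,0,0,0],[255,0,0,0,0,0,0]]]}}

```text
time: 36.45
ee_pos: [0.6599, 0.1221, 0.0926]
eef_rot: [0.997, -0.074, -0.002, -0.0]
ft_force: [-0.5, 0.6, -2.5]
width: 0.0346
```

```bash
python3 ov.py w; python3 - <<'E'
from h import *
im=cv2.imread('pics/wrist_w.png')
cv2.imwrite('pics/zw.png',cv2.resize(im[110:210,260:380],None,fx=6,fy=6,interpolation=cv2.INTER_CUBIC))
goal(cw(149,0,80))
E
```

```text
t 36.45 tcp clamp [146.4   0.6  92.6] world [0.6599 0.1221 0.0926] xang -8.54 zax [-0.005  0.001 -1.   ] w 0.0346 F [-0.5  0.6 -2.5] j [-0.6   0.53  0.49  1.46 -0.25  1.22 -0.23]
shift [ 0.02 -0.08  0.51] turn [-0.01  0.05 -0.03] dist 13 mm; t 36.55
```

View pics/zw.png

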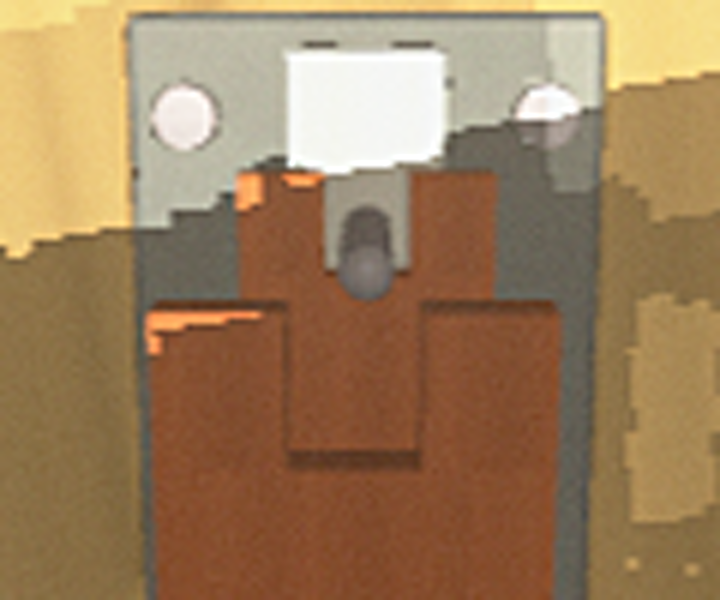

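```bash
python3 - <<'E'
from h import *
ci=r.camera_info('wrist'); s=st()
z=s['ee_pos'][2]+.033+.008
f=lambda u,v:((u+.5)/6-.5+260,(v+.5)/6-.5+110)
print('notch bottom',wc(onz(ci,*f(288,467),z)),wc(onz(ci,*f(420,467),z)))
print('arm ends',wc(onz(ci,*f(146,313),z)),wc(onz(ci,*f(560,313),z)))
print('pin top',wc(onz(ci,*f(366,272),.068)))
E
```

```text
t 36.55 tcp clamp [147.1   0.5  92.8] world [0.6601 0.1228 0.0928] xang -8.49 zax [-0.004  0.001 -1.   ] w 0.0346 F [-0.4  0.6 -2.1] j [-0.6   0.53  0.49  1.46 -0.26  1.22 -0.23]
notch bottom [186.68671351   7.19271085 133.81258594] [186.68196193  -4.57193598 133.81258594]
arm ends [200.48826251  19.37850819 133.81258594] [200.46185169 -16.61620802 133.81258594]
pin top [1.94590301e+02 1.51414518e-01 6.80000000e+01]
```

Emit:
{"fn": "carry_out", "kwargs": {"commands": [[[255,0.045,-0.08,0.8,0,0.05,-0.03],[255,0.045,-0.08,1.6,0,0.05,-0.03],[255,0.045,-0.08,1.8,0,0.05,-0.03],[255,0.045,-0.08,1.8,0,0.05,-0.03],[255,0.045,-0.08,1.8,0,0.05,-0.03]]]}}

```text
time: 37.17
ee_pos: [0.6619, 0.1246, 0.0486]
eef_rot: [0.997, -0.073, 0.001, -0.0]
ft_force: [0.4, -0.0, -2.4]
width: 0.0346
```

```bash
python3 ov.py x; python3 - <<'E'
from h import *
im=cv2.imread('pics/wrist_x.png')
cv2.imwrite('pics/zx.png',cv2.resize(im[110:210,260:380],None,fx=6,fy=6,interpolation=cv2.INTER_CUBIC))
E
```

```text
t 37.17 tcp clamp [149.1  -0.9  48.6] world [0.6619 0.1246 0.0486] xang -8.35 zax [ 0.001  0.001 -1.   ] w 0.0346 F [ 0.4 -0.  -2.4] j [-0.59  0.57  0.47  1.5  -0.27  1.14 -0.21]
```

View pics/zx.png

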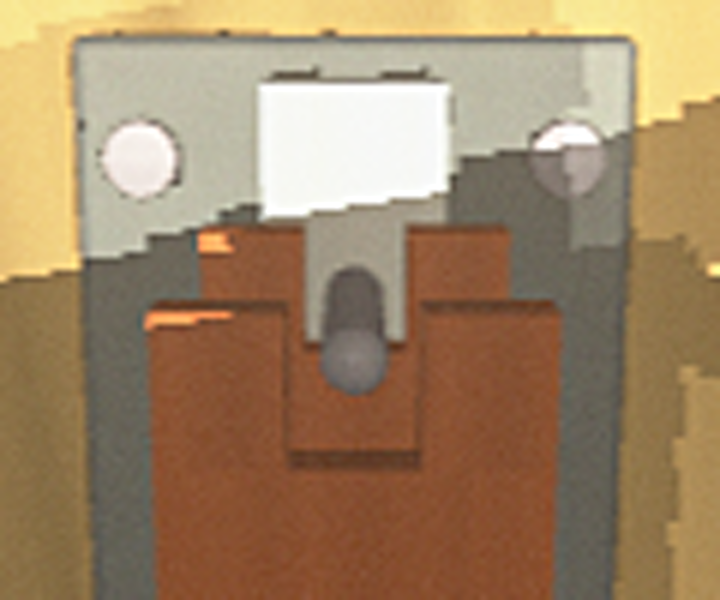

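Emit:
{"fn": "carry_out", "kwargs": {"commands": [[[255,0,0,0.6,0,0,0],[255,0,0,1.2,0,0,0],[255,0,0,1.6,0,0,0],[255,0,0,1.8,0,0,0],[255,0,0,1.92,0,0,0],[255,0,0,1.96,0,0,0],[255,0,0,1.96,0,0,0]]]}}

```text
time: 38.15
ee_pos: [0.6621, 0.1247, 0.0001]
eef_rot: [0.997, -0.073, 0.001, -0.001]
ft_force: [-2.7, -0.1, 0.7]
width: 0.0346
```

```bash
python3 ov.py y
```

```text
t 38.15 tcp clamp [ 1.493e+02 -1.100e+00  1.000e-01] world [6.621e-01 1.247e-01 1.000e-04] xang -8.35 zax [ 0.002  0.001 -1.   ] w 0.0346 F [-2.7 -0.1  0.7] j [-0.58  0.62  0.45  1.53 -0.3   1.06 -0.2 ]
```

View pics/wrist_y.png

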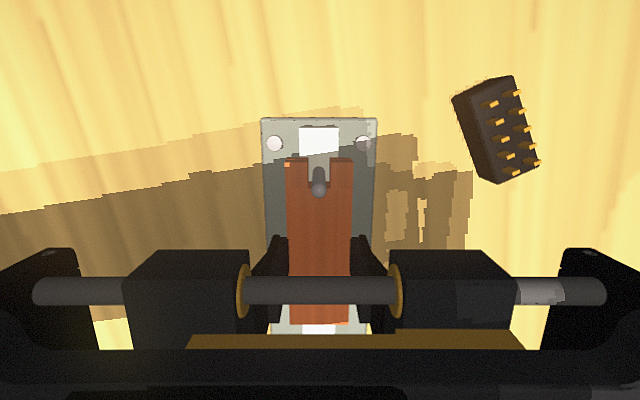

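Seated on the first blade, with the weight taken up. Release and look.

Emit:
{"fn": "carry_out", "kwargs": {"commands": [[[100,0,0,0,0,0,0],[100,0,0,0,0,0,0],[100,0,0,0,0,0,0],[60,0,0,-1,0,0,0],[0,0,0,-2.5,0,0,0],[0,0,0,-4,0,0,0],[0,0,0,-4,0,0,0]]]}}

```text
time: 39.12
ee_pos: [0.6641, 0.1248, 0.1036]
eef_rot: [0.997, -0.073, 0.004, -0.002]
ft_force: [0.9, -0.1, -0.7]
width: 0.0834
```

```bash
python3 ov.py z; python3 - <<'E'
from h import *
im=cv2.imread('pics/wrist_z.png')
cv2.imwrite('pics/zz.png',cv2.resize(im[100:340,250:390],None,fx=2.5*2,fy=2.5,interpolation=cv2.INTER_CUBIC))
im=cv2.imread('pics/scene_z.png')
cv2.imwrite('pics/zs.png',cv2.resize(im[180:290,250:420],None,fx=4.5,fy=4.5,interpolation=cv2.INTER_CUBIC))
goal(cw(-44,0,90))
E
```

```text
t 39.12 tcp clamp [149.7  -3.1 103.6] world [0.6641 0.1248 0.1036] xang -8.35 zax [ 0.007  0.003 -1.   ] w 0.0834 F [ 0.9 -0.1 -0.7] j [-0.6   0.52  0.49  1.45 -0.25  1.23 -0.23]
shift [-0.04  7.73  0.38] turn [-0.02 -0.02  0.  ] dist 194 mm; t 39.23
```

View pics/zz.png

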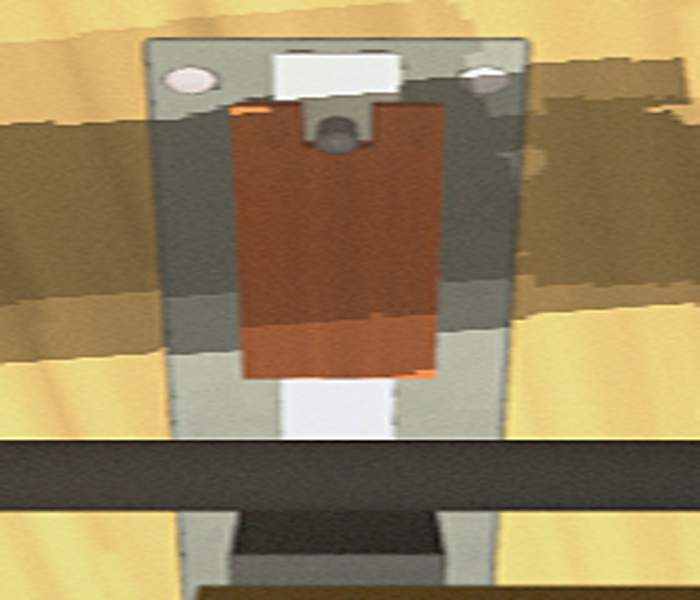

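View pics/zs.png

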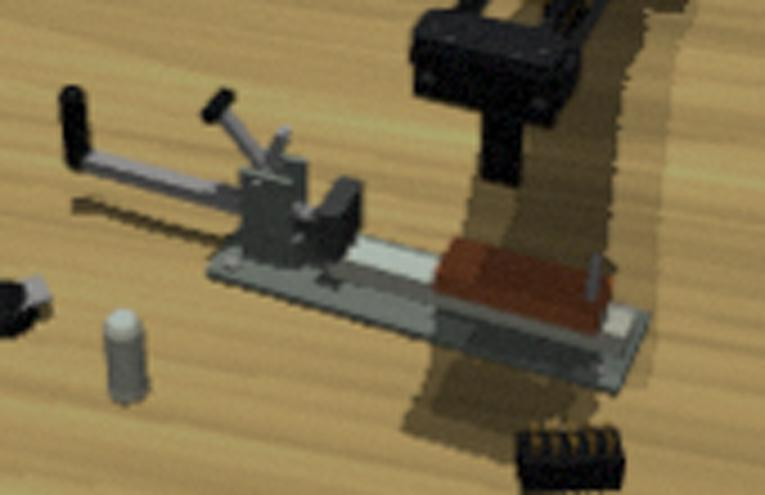

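Emit:
{"fn": "carry_out", "kwargs": {"commands": [[[0,-0.04,2,0,0,0,0],[0,-0.04,4,0,0,0,0],[0,-0.04,6,0,0,0,0],[0,-0.04,7.7,0,0,0,0],[0,-0.04,7.7,0,0,0,0],[0,-0.04,7.7,0,0,0,0]]]}}

```text
time: 39.98
ee_pos: [0.6325, -0.0646, 0.0984]
eef_rot: [0.997, -0.072, 0.0, -0.001]
ft_force: [0.6, 0.4, 0.4]
width: 0.0874
```

```bash
python3 ov.py A; python3 - <<'E'
from h import *
goal(cw(-44,-0.5,61))
E
```

```text
t 39.98 tcp clamp [-42.4   0.7  98.4] world [ 0.6325 -0.0646  0.0984] xang -8.32 zax [ 0.     0.002 -1.   ] w 0.0874 F [0.6 0.4 0.4] j [-0.38  0.45  0.55  1.56 -0.25  1.2   0.06]
shift [0.03 0.11 1.51] turn [-0.02 -0.01  0.03] dist 38 mm; t 40.08
```

View pics/wrist_A.png

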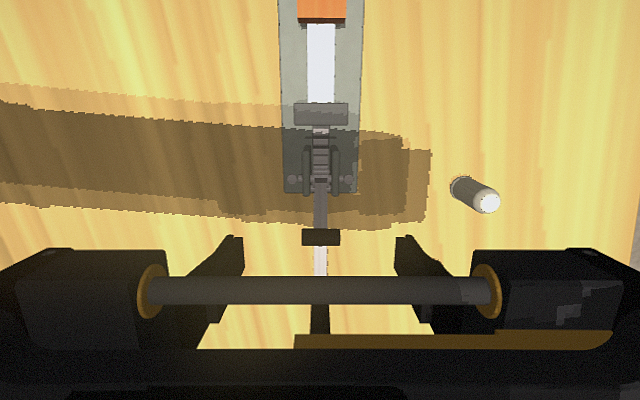

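Emit:
{"fn": "carry_out", "kwargs": {"commands": [[[0,0.03,0.08,1,0,0,0],[0,0.03,0.08,1.5,0,0,0],[150,0.03,0.08,1.5,0,0,0],[255,0.03,0.08,1.5,0,0,0],[255,0.03,0.08,1.5,0,0,0],[255,0.03,0.08,1.5,0,0,0],[255,0.03,0.08,1.5,0,0,0],[255,0.03,0.08,1.5,0,0,0],[255,0.03,0.08,1.5,0,0,0],[255,0.03,0.08,1.5,0,0,0],[255,0.03,0.08,1.5,0,0,0]]], "grip_force": 25}}

```text
time: 41.45
ee_pos: [0.6336, -0.0657, 0.0614]
eef_rot: [0.997, -0.072, 0.001, -0.001]
ft_force: [2.0, -0.1, -0.5]
width: 0.0256
```

```bash
python3 ov.py B; python3 - <<'E'
from h import *
s=r.read_state(); c=wc(s['ee_pos']); Rt=R.from_quat(s['eef_rot'])
a0=np.radians(19.9+110); 
for d in (100,90,80,70,60,50,40,30,20,10,5,0):
    a=np.radians(19.9+d)
    v=cw(c[0]+50*(np.cos(a)-np.cos(a0)),c[1],c[2]+50*(np.sin(a)-np.sin(a0)))-s['ee_pos']
    print(d,np.round(Rt.inv().apply(v)/.025,2))
E
```

```text
t 41.45 tcp clamp [-43.3  -0.6  61.4] world [ 0.6336 -0.0657  0.0614] xang -8.21 zax [ 0.001  0.002 -1.   ] w 0.0256 F [ 2.  -0.1 -0.5] j [-0.37  0.49  0.53  1.6  -0.27  1.13  0.08]
100 [ 0.   -0.29 -0.2 ]
90 [ 0.   -0.6  -0.35]
80 [ 0.   -0.94 -0.43]
70 [ 0.   -1.29 -0.46]
60 [ 0.   -1.63 -0.43]
50 [ 0.01 -1.97 -0.34]
40 [ 0.01 -2.29 -0.19]
30 [ 0.01 -2.57  0.01]
20 [ 0.01 -2.82  0.26]
10 [ 0.01 -3.02  0.54]
5 [ 0.01 -3.1   0.7 ]
0 [ 0.01 -3.16  0.86]
```

View pics/wrist_B.png

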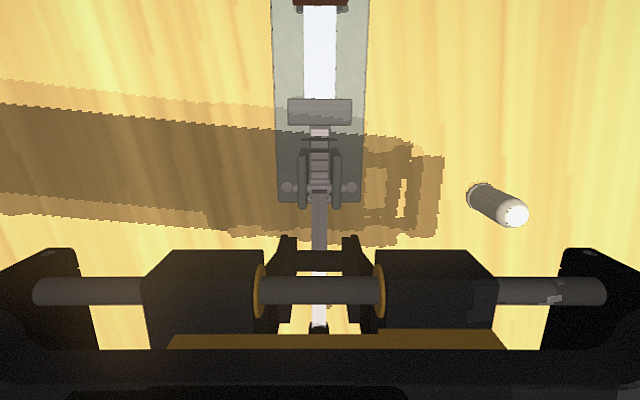

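Emit:
{"fn": "carry_out", "kwargs": {"commands": [[[255,0,-0.29,-0.2,0,0,0],[255,0,-0.6,-0.35,0,0,0],[255,0,-0.94,-0.43,0,0,0],[255,0,-1.29,-0.46,0,0,0],[255,0,-1.63,-0.43,0,0,0],[255,0,-1.97,-0.34,0,0,0],[255,0,-2.29,-0.19,0,0,0],[255,0,-2.57,0.01,0,0,0],[255,0,-2.82,0.26,0,0,0],[255,0,-3.02,0.54,0,0,0],[255,0,-3.02,0.54,0,0,0]]]}}

```text
time: 42.92
ee_pos: [0.6449, 0.011, 0.0476]
eef_rot: [0.997, -0.071, 0.001, -0.002]
ft_force: [3.6, 2.8, 4.6]
width: 0.0255
```

```bash
python3 ov.py C
```

```text
t 42.92 tcp clamp [34.2 -0.6 47.6] world [0.6449 0.011  0.0476] xang -8.11 zax [ 0.002  0.003 -1.   ] w 0.0255 F [3.6 2.8 4.6] j [-0.46  0.51  0.51  1.59 -0.27  1.11 -0.03]
```

Emit:
{"fn": "carry_out", "kwargs": {"commands": [[[200,0,0,0,0,0,0],[120,0,0,0,0,0,0],[60,0,0,0,0,0,0],[0,0,0,-0.3,0,0,0],[0,0,0,-0.8,0,0,0],[0,0,0,-1.5,0,0,0],[0,0,0,-2.2,0,0,0],[0,0,0,-2.2,0,0,0]]]}}

```text
time: 44.02
ee_pos: [0.646, 0.0104, 0.1054]
eef_rot: [0.997, -0.071, 0.003, -0.002]
ft_force: [0.8, 0.1, 0.2]
width: 0.0841
```

```bash
python3 ov.py D; python3 - <<'E'
from h import *
im=cv2.imread('pics/scene_D.png')
cv2.imwrite('pics/zs.png',cv2.resize(im[180:290,250:420],None,fx=4.5,fy=4.5,interpolation=cv2.INTER_CUBIC))
goal(cw(-149,-0.5,100));goal(cw(-149,-0.5,22.5))
E
```

```text
t 44.02 tcp clamp [ 33.9  -1.8 105.4] world [0.646  0.0104 0.1054] xang -8.15 zax [ 0.005  0.004 -1.   ] w 0.0841 F [0.8 0.1 0.2] j [-0.48  0.46  0.53  1.53 -0.24  1.21 -0.05]
shift [-0.03  7.31  0.1 ] turn [-0.04 -0.02  0.04] dist 183 mm; t 44.12
shift [-0.03  7.32  3.2 ] turn [-0.04 -0.02  0.04] dist 200 mm; t 44.12
```

View pics/zs.png

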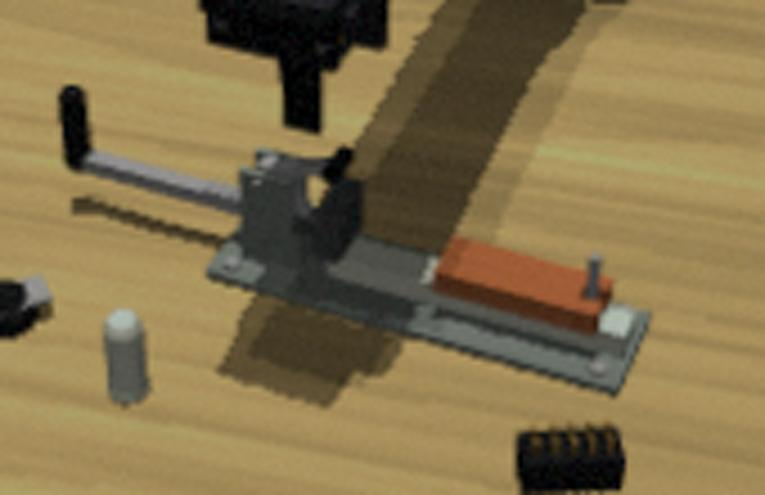

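View pics/wrist_D.png

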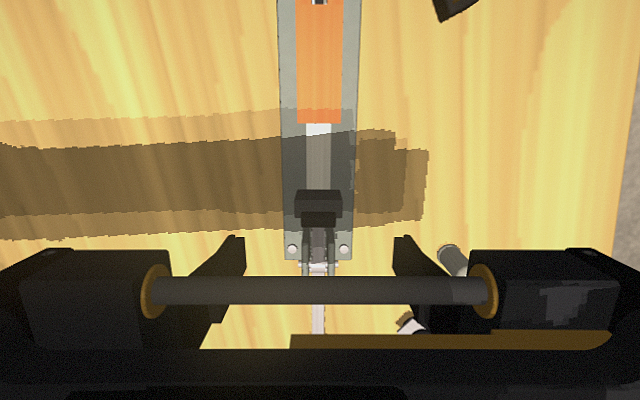

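Emit:
{"fn": "carry_out", "kwargs": {"commands": [[[0,-0.03,2.4,0.1,0,0,0],[0,-0.03,4.8,0.1,0,0,0],[0,-0.03,7.2,0.1,0,0,0],[0,-0.03,7.3,1,0,0,0],[0,-0.03,7.3,1,0,0,0],[0,-0.03,7.3,1,0,0,0]]]}}

```text
time: 44.88
ee_pos: [0.6185, -0.1686, 0.0775]
eef_rot: [0.998, -0.07, 0.001, -0.002]
ft_force: [0.8, -0.0, 0.6]
width: 0.0868
```

```bash
python3 ov.py E; python3 - <<'E'
from h import *
goal(cw(-149,-0.5,22.5))
E
```

```text
t 44.88 tcp clamp [-147.2   -0.6   77.5] world [ 0.6185 -0.1686  0.0775] xang -8.04 zax [ 0.002  0.004 -1.   ] w 0.0868 F [ 0.8 -0.   0.6] j [-0.23  0.49  0.57  1.57 -0.28  1.17  0.26]
shift [-0.03  0.08  2.22] turn [-0.05 -0.03  0.06] dist 56 mm; t 44.98
```

View pics/wrist_E.png

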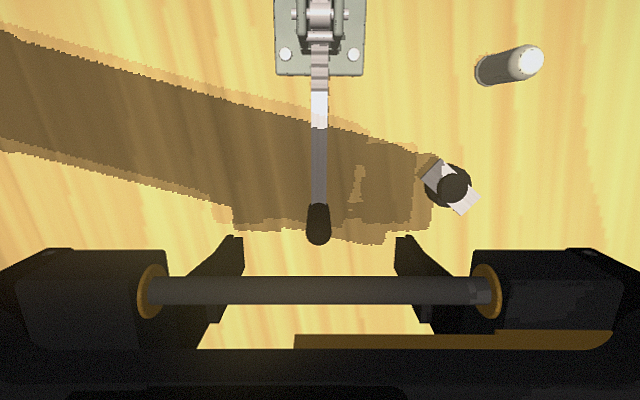

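Emit:
{"fn": "carry_out", "kwargs": {"commands": [[[0,0,0.05,1.2,0,0,0],[0,0,0.05,2.2,0,0,0],[120,0,0.05,2.2,0,0,0],[255,0,0.05,2.2,0,0,0],[255,0,0.05,2.2,0,0,0],[255,0,0.05,2.2,0,0,0],[255,0,0.05,2.2,0,0,0],[255,0,0.05,2.2,0,0,0],[255,0,0.05,2.2,0,0,0],[255,0,0.05,2.2,0,0,0],[255,0,0.05,2.2,0,0,0],[255,0,0.05,2.2,0,0,0]]], "grip_force": 50}}

```text
time: 46.48
ee_pos: [0.6184, -0.1697, 0.023]
eef_rot: [0.998, -0.07, 0.001, -0.002]
ft_force: [-4.6, 0.5, 2.9]
width: 0.0172
```

```bash
python3 -c "
from h import *
st(); goal(cw(-87,-.5,22.5))"
```

```text
t 46.48 tcp clamp [-148.4   -0.7   23. ] world [ 0.6184 -0.1697  0.023 ] xang -8.04 zax [ 0.002  0.004 -1.   ] w 0.0172 F [-4.6  0.5  2.9] j [-0.21  0.54  0.54  1.61 -0.32  1.07  0.28]
shift [ 0.01 -2.46  0.03] turn [-0.05 -0.02  0.06] dist 61 mm; t 46.48
```

Emit:
{"fn": "carry_out", "kwargs": {"commands": [[[255,0,-0.4,0,0,0,0],[255,0,-0.8,0,0,0,0],[255,0,-1.2,0,0,0,0],[255,0,-1.6,0,0,0,0],[255,0,-1.9,0,0,0,0],[255,0,-2.1,0,0,0,0],[255,0,-2.1,0,0,0,0]]]}}

```text
time: 47.35
ee_pos: [0.6262, -0.1162, 0.0231]
eef_rot: [0.998, -0.069, 0.001, -0.003]
ft_force: [3.6, 1.4, -5.0]
width: 0.0172
```

```bash
python3 ov.py F; python3 -c "
from h import *
im=cv2.imread('pics/scene_F.png')
cv2.imwrite('pics/zs.png',cv2.resize(im[180:290,250:420],None,fx=4.5,fy=4.5,interpolation=cv2.INTER_CUBIC))"
```

```text
t 47.35 tcp clamp [-94.3  -0.6  23.1] world [ 0.6262 -0.1162  0.0231] xang -7.97 zax [ 0.003  0.005 -1.   ] w 0.0172 F [ 3.6  1.4 -5. ] j [-0.29  0.53  0.53  1.63 -0.31  1.06  0.2 ]
```

View pics/wrist_F.png

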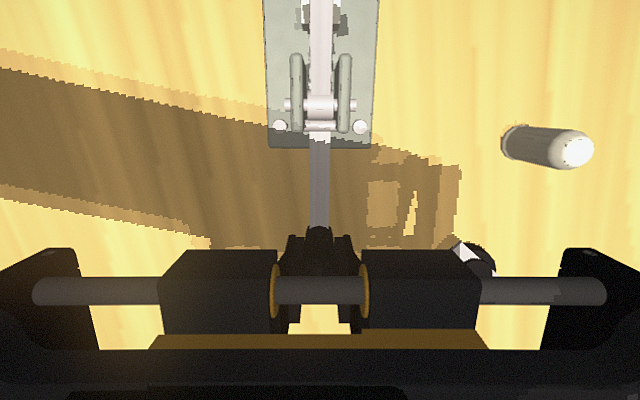

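View pics/zs.png

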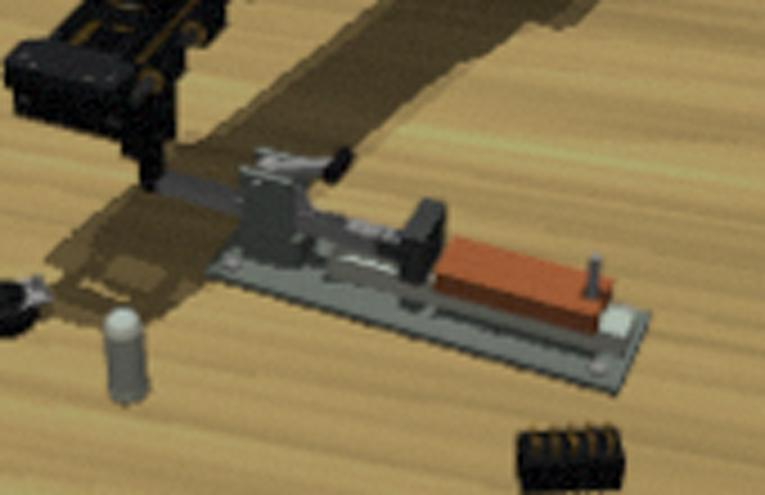

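Emit:
{"fn": "carry_out", "kwargs": {"commands": [[[255,0,-0.1,0,0,0,0],[255,0,-0.18,0,0,0,0],[255,0,-0.24,0,0,0,0],[255,0,-0.28,0,0,0,0],[255,0,-0.31,0,0,0,0],[255,0,-0.33,0,0,0,0],[255,0,-0.33,0,0,0,0]]]}}

```text
time: 48.32
ee_pos: [0.6272, -0.1102, 0.0231]
eef_rot: [0.998, -0.07, 0.001, -0.002]
ft_force: [3.6, -6.9, -6.4]
width: 0.0166
```

```bash
python3 ov.py G
```

```text
t 48.33 tcp clamp [-88.3  -0.7  23.1] world [ 0.6272 -0.1102  0.0231] xang -8.07 zax [ 0.003  0.003 -1.   ] w 0.0166 F [ 3.6 -6.9 -6.4] j [-0.3   0.53  0.53  1.63 -0.3   1.06  0.18]
```

Emit:
{"fn": "carry_out", "kwargs": {"commands": [[[255,0,-0.08,0,0,0,0],[255,0,-0.12,0,0,0,0],[255,0,-0.15,0,0,0,0],[255,0,-0.15,0,0,0,0],[255,0,-0.15,0,0,0,0]]]}}

```text
time: 49.05
ee_pos: [0.6274, -0.1087, 0.0231]
eef_rot: [0.997, -0.071, 0.001, -0.001]
ft_force: [3.7, -6.7, -6.3]
width: 0.0165
```

```bash
python3 ov.py H;  python3 -c "
from h import *
im=cv2.imread('pics/scene_H.png')
cv2.imwrite('pics/zs.png',cv2.resize(im[180:290,250:420],None,fx=4.5,fy=4.5,interpolation=cv2.INTER_CUBIC))"
```

```text
t 49.05 tcp clamp [-86.7  -0.7  23.1] world [ 0.6274 -0.1087  0.0231] xang -8.18 zax [ 0.003  0.001 -1.   ] w 0.0165 F [ 3.7 -6.7 -6.3] j [-0.3   0.53  0.54  1.63 -0.3   1.06  0.18]
```

View pics/zs.png

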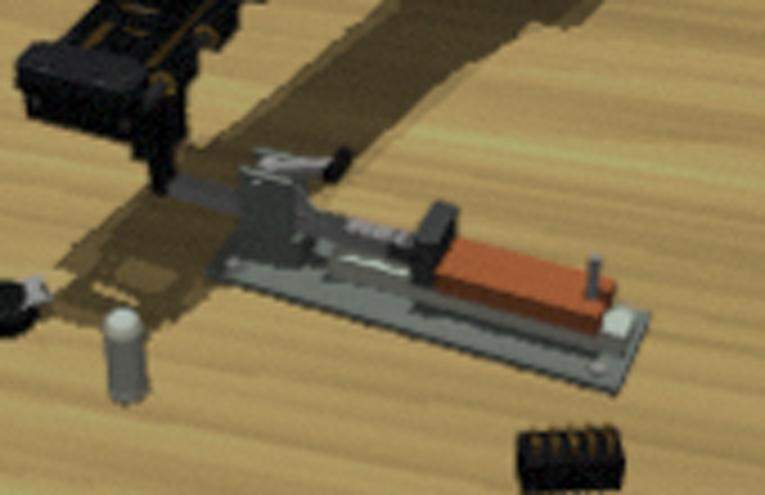

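Emit:
{"fn": "carry_out", "kwargs": {"commands": [[[255,0,-0.08,0,0,0,0],[255,0,-0.12,0,0,0,0],[255,0,-0.15,0,0,0,0],[255,0,-0.15,0,0,0,0]]]}}

```text
time: 49.65
ee_pos: [0.6274, -0.1084, 0.0231]
eef_rot: [0.997, -0.073, 0.001, 0.001]
ft_force: [2.7, -9.2, -6.2]
width: 0.0169
```

```bash
python3 ov.py I;  python3 -c "
from h import *
im=cv2.imread('pics/scene_I.png')
cv2.imwrite('pics/zs.png',cv2.resize(im[180:290,250:420],None,fx=4.5,fy=4.5,interpolation=cv2.INTER_CUBIC))"
```

```text
t 49.65 tcp clamp [-86.4  -0.7  23.1] world [ 0.6274 -0.1084  0.0231] xang -8.33 zax [ 0.003 -0.002 -1.   ] w 0.0169 F [ 2.7 -9.2 -6.2] j [-0.31  0.53  0.54  1.63 -0.3   1.06  0.17]
```

View pics/zs.png

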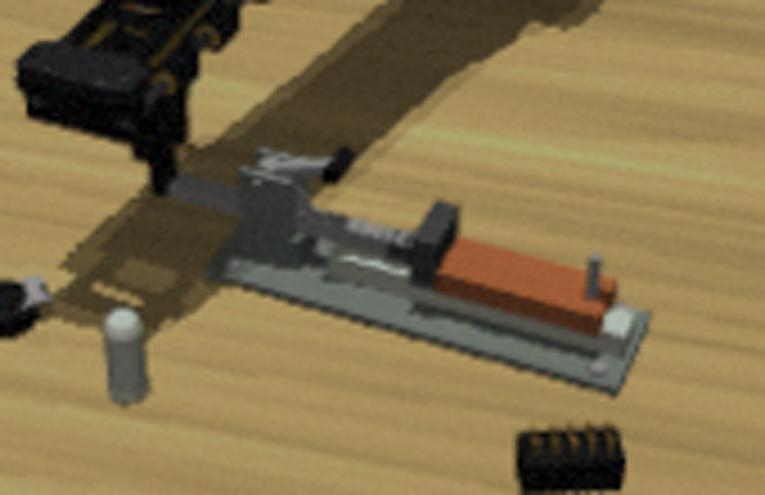

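Emit:
{"fn": "carry_out", "kwargs": {"commands": [[[255,0,-0.15,0,0,0,0],[255,0,-0.3,0,0,0,0],[255,0,-0.4,0,0,0,0],[255,0,-0.4,0,0,0,0]]]}}

```text
time: 50.25
ee_pos: [0.6275, -0.1084, 0.0232]
eef_rot: [0.997, -0.076, 0.002, 0.006]
ft_force: [3.1, -25.0, -7.1]
width: 0.0168
```

```bash
python3 -c "
from h import *
st()"
```

```text
t 50.25 tcp clamp [-86.5  -0.7  23.2] world [ 0.6275 -0.1084  0.0232] xang -8.74 zax [ 0.002 -0.012 -1.   ] w 0.0168 F [  3.1 -25.   -7.1] j [-0.32  0.53  0.54  1.63 -0.29  1.06  0.15]
```

Emit:
{"fn": "carry_out", "kwargs": {"commands": [[[255,0,0,0,0,0,0],[255,0,0,0,0,0,0],[150,0,0,0,0,0,0],[60,0,0,0,0,0,0],[0,0,0,0,0,0,0],[0,0,0,0,0,0,0],[0,0,0,0,0,0,0],[0,0,0,-1.5,0,0,0],[0,0,0,-3,0,0,0],[0,0,-1.5,-5,0,0,0],[0,0,-4,-5,0,0,0],[0,0,-4,-5,0,0,0]]]}}

```text
time: 51.75
ee_pos: [0.643, -0.0006, 0.1468]
eef_rot: [0.997, -0.072, 0.002, 0.005]
ft_force: [0.0, -0.5, -0.2]
width: 0.0868
```

```bash
python3 ov.py J;  python3 -c "
from h import *
im=cv2.imread('pics/scene_J.png')
cv2.imwrite('pics/zs.png',cv2.resize(im[180:290,250:420],None,fx=4.5,fy=4.5,interpolation=cv2.INTER_CUBIC))
ci=r.camera_info('scene')
for n,p in dict(knob=(35,0,84.6),knobup=(32,0,91),handle=(-85,0,92),jawL=(105.5,-20,63),jawR=(105.5,20,63),pin=(195,0,70.5)).items(): print(n,np.round((proj(ci,cw(*p))-[250,180])*4.5))
goal(cw(60,0,130))"
```

```text
t 51.75 tcp clamp [ 22.5  -0.5 146.8] world [ 6.430e-01 -6.000e-04  1.468e-01] xang -8.22 zax [ 0.002 -0.009 -1.   ] w 0.0868 F [ 0.  -0.5 -0.2] j [-0.49  0.42  0.55  1.49 -0.22  1.29 -0.06]
knob [339. 161.]
knobup [335. 151.]
handle [159. 104.]
jawL [437. 239.]
jawR [461. 200.]
pin [597. 248.]
shift [-0.04 -1.78  0.64] turn [ 0.14 -0.04 -0.06] dist 47 mm; t 51.85
```

View pics/zs.png

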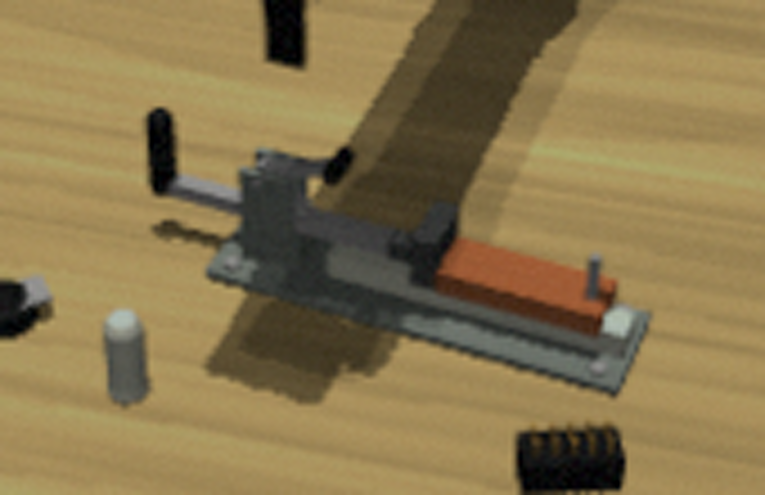

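View pics/wrist_J.png

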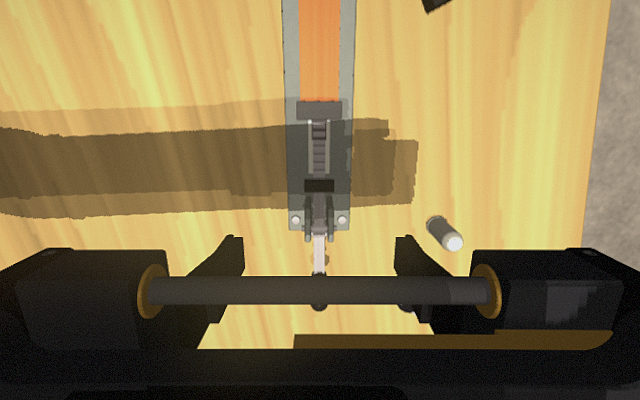

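```bash
python3 -c "
from h import *
goal(cw(64.5,-2.6,228.2))"
```

```text
shift [ 0.08 -1.91 -3.29] turn [ 0.14 -0.04 -0.06] dist 95 mm; t 51.85
```

Emit:
{"fn": "carry_out", "kwargs": {"commands": [[[0,0.08,-1,-1.6,0.14,-0.04,0],[0,0.08,-1.9,-3.3,0.14,-0.04,0],[0,0.08,-1.9,-3.3,0.14,-0.04,0],[0,0.08,-1.9,-3.3,0.14,-0.04,0],[0,0.08,-1.9,-3.3,0.14,-0.04,0],[0,0.08,-1.9,-3.3,0.14,-0.04,0]]]}}

```text
time: 52.6
ee_pos: [0.6508, 0.0395, 0.2277]
eef_rot: [0.997, -0.076, -0.001, 0.0]
ft_force: [0.4, 0.2, 0.1]
width: 0.087
```

```bash
python3 ov.py K;  python3 -c "
from h import *
im=cv2.imread('pics/wrist_K.png');a=cv2.imread('pics/w1.png')
f=lambda i:cv2.resize(i[30:260,280:360],None,fx=2.5*1.8,fy=2.5,interpolation=cv2.INTER_CUBIC)
cv2.imwrite('pics/zK.png',np.hstack([f(a),f(im)]))
ci=r.camera_info('wrist')
for n,p in dict(knob=(35,0,84.6),knobup=(32,0,91),notchend=(205.5,0,41),jaw=(105.5,0,63)).items(): print(n,proj(ci,cw(*p)).round(1))
im,_=snap('top','top_K.png');print(im.shape)"
```

```text
t 52.6 tcp clamp [ 63.3  -2.3 227.7] world [0.6508 0.0395 0.2277] xang -8.7 zax [-0.001 -0.001 -1.   ] w 0.087 F [0.4 0.2 0.1] j [-0.53  0.41  0.56  1.34 -0.21  1.46 -0.14]
knob [317.7 205.4]
knobup [317.7 209.5]
notchend [317.   51.7]
jaw [317.4 142.5]
(400, 640, 3)
```

View pics/zK.png

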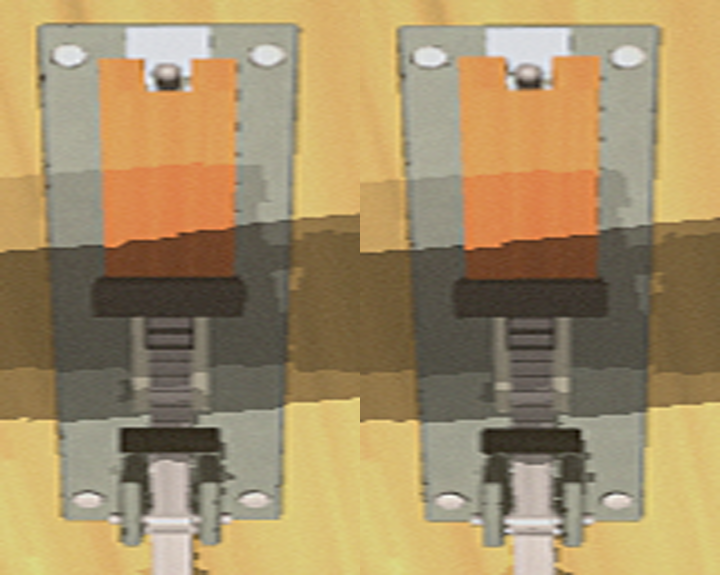

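View pics/top_K.png

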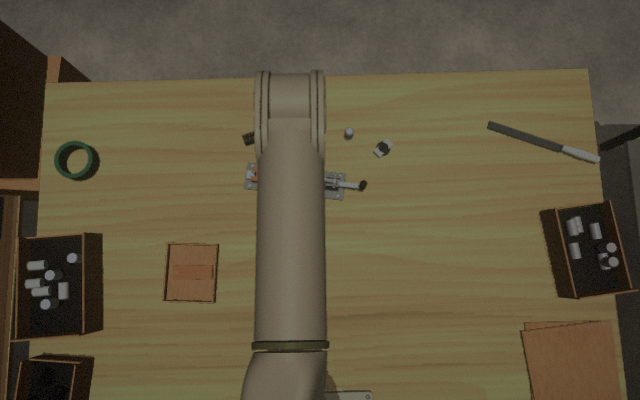

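```bash
python3 -c "
from h import *
print(r.close_job())"
```

```text
the job is handed in; nothing more can be done
None
```

I finished the changeover and handed the job in at about 53 s of the 210 s allowed. No verdict was reported.

**What I did**
- I threw the pawl over and drew the bar back 62 mm to its stop.
- I laid the finished blade flat in the tray.
- Two tarnished blades were on the bench. I stacked both flat on the bed with their notches over the pin.
- I put the pawl back down and pushed the bar in until it stopped hard. At 25 N it moved no further.

**Last checks**
- **Clamp:** In the final wrist picture, jaw, pawl and handle look the same as in the picture at the start. The blades sit square between jaw and pin, and the knob lies within about a pixel of where a lowered pawl should put it.
- **Tray and other parts:** The finished blade lies inside the tray. The socket and shield are where they started. The plug is partly hidden by the arm in the last top picture, but the part that shows is in place.

**What disagreed or went unchecked**
- **Fingertips:** They really end about 36 mm short of the reported TCP. My first try at the pawl knob closed on nothing because of this, and I corrected for it from then on.
- **Pawl lock:** I did not pull on the bar to prove it holds. That rests on the pictures and the hard stop.

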